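# Flip the carousel's serving bar, load the ramekins and run it once round

### The job

Turn the wooden bar on the carousel over so that its pocketed side faces up and seat it fully down on its two pins again (fat pin in the big hole); the upright rack is there to stand the bar in while you change grip. Then stand every ramekin that is on the bench upright in a pocket of its own, and after that walk the loaded carousel by its handle one full turn anticlockwise (seen from above), leaving the handle back in line with the pointer and all ramekins still in their pockets. Leave the other things on the bench where they are.

Things in the scene. Friction and masses are not known exactly. Their poses are not given: they have to be found in the camera images.
- bar: Centre of the 10 mm core of the reversible acacia bar, 240 mm long (its y), 66 mm wide (its x), 0.22 kg. +z points out of the flat side (up at the start); the -z side has 5 mm high ribs round three 58 mm square pockets. Its long sides are plain 15 mm high faces (z -10 to +5 mm), 66 mm apart, good to grip; its ends overhang the pin blocks by 22 mm, 35 mm (mid-core) above the disc.
- fat_hole (a point): Centre of the bar's big through hole, 26 mm diameter, at +76 mm along the bar's y, at mid-thickness of the core.
- slim_hole (a point): Centre of the bar's small through hole, 16 mm diameter, at -76 mm along the bar's y, at mid-thickness of the core.
- pocket1 (a point): Point where the centre of a ramekin standing in the first pocket lies (over the big hole): 76 mm along the bar's y, 22 mm out from the pocket's floor on the pocketed (-z) side. Axes of the bar.
- pocket2 (a point): The same for the middle pocket (no hole), at the bar's middle.
- pocket3 (a point): The same for the third pocket, over the small hole, -76 mm along the bar's y.
- fat_pin (a point): Where the centre of the big hole lies when the bar is home on the fat pin, 71 mm above the bench. Pin 22 mm diameter, chamfered, standing 8.5 mm up from a 44 mm square block (fits in a pocket) whose top, at 66 mm, carries the core either way up. The carousel's axis is midway between the pins; disc 220 mm across, top at 36 mm. Axes of the rotor: y to the fat pin, z up, handle on -x.
- slim_pin (a point): The same for the small hole and the slim pin (12 mm diameter), 152 mm from the fat pin, also 71 mm above the bench. Axes of the rotor.
- handle_c (a point): Centre of the carousel's handle: an upright dark wood sleeve 26 mm in diameter, 52 mm high (60 to 112 mm above the bench), 95 mm from the carousel's axis, that spins freely on its spindle, so a hand can keep hold of it, without turning, all the way round.
- carousel (a joint): Angle of the carousel about its upright axis (rad): 0 at the start with the handle at the pointer, growing anticlockwise seen from above; one full turn is 6.28. It turns freely both ways with slight friction (0.1 N m) and stays where it is left.
- pointer (a point): Tip of the fixed pointer on the carousel's base, 22 mm above the bench, 139 mm from the axis.
- rack_slot (a point): Middle of the slot's floor in the fixed light wood upright rack, 12 mm above the bench. The slot runs along the rack's x, is 20 mm wide (along y), between two boards 110 mm long and 12 mm thick that rise to 68 mm above the bench; ends open. The bar stands in it on end (its width along the slot), leaning up to about 5 degrees.
- ramekin1_c (a point): Centre, half-way up, of a cream ceramic ramekin: 62 mm outside diameter, 44 mm high, open top, wall 4 mm, foot 51 mm diameter for the lowest 8 mm, 0.11 to 0.22 kg; z is its own axis. May be absent.
- ramekin2_c (a point): Another such ramekin. May be absent.
- ramekin3_c (a point): Another such ramekin. May be absent.
- ramekin1: The first ramekin; origin at the centre of its underside.
- ramekin2: The second ramekin; origin at the centre of its underside.
- ramekin3: The third ramekin; origin at the centre of its underside.
- lunch_tin_c (a point): Navy steel lunch tin with a side clamp, 164 x 114 x 62 mm; not part of the job.
- drink_bottle_c (a point): Green drink bottle, 68 mm diameter, 190 mm high; not part of the job.
- silicone_lid_c (a point): Grey silicone lid, 88 mm diameter, 22 mm high over its knob; not part of the job.
- paddle_c (a point): Dark acacia serving paddle lying flat, 250 x 100 x 12 mm; not part of the job.
- mug_c (a point): White mug, 80 mm diameter, 95 mm high; not part of the job.

How it is judged:
By the outcome, as a careful person would: the job done as asked, in the order asked, and still so for the second after the job is handed in, with the robot touching nothing.
Of ramekin1, ramekin2, ramekin3 only 2 to 3 are there at a start; the rules pass over those that are not, and their reading is None.
At some moment in a run one of ramekin1, ramekin2, ramekin3 may be knocked a few centimetres aside while the robot is not near it.
It also fails if it takes over 200 s, if anything falls off the work surface, if the arm or the gripper's body presses on something with over 40 N, if the wrist force passes 120 N, or if a joint passes its speed limit or range.

### The arm

A 6-joint arm with a two-finger parallel gripper is mounted at the origin on the work surface. World frame = base frame: x ahead of the robot, y to its left, z up, the work surface at z = 0. Lengths are in mm, angles in rad, forces in N, time in s.
With the tool pointing down it reaches from about 375 to 750 mm from the base axis. Payload 9 kg.
Tool frame: the origin (TCP) lies on the centre line of the jaws, within the pads' length; the fingertips stand 19 mm ahead of it and the grasp point (between the pads) is the TCP (tip_reach is the distance from the TCP to the fingertips, in mm); z points along the fingers, y is the direction in which the jaws open and shut (so a half turn about z gives the same grasp; the last joint's range is limited). The gripper opens to 85 mm and grips with 20 to 120 N. Pads are 22 mm wide; open, the fingers measure 114 mm over their backs; the gripper's body (76 mm by 85 mm) begins 54 mm behind the grasp point. The pads swing forward as they close: fully open they stand 13 mm farther back than shut.
Start: joints at [-1.361, 0.104, 0.097, 1.564, 0, 1.353], TCP at [248.935, -545.954, 250.331] pointing down, gripper open.
Joint ranges: [-2.99, 2.99], [-0.84, 1.86], [-1.1, 1.16], [-1.84, 2.11], [-1.51, 1.56], [-3.14, 3.14]. Speed limits (rad/s): [2.22, 2.22, 2.57, 3.14, 3.14, 3.14].

### API

Orientations are given as a rotation vector (axis times angle).
In Python, from rig import observe, get_image, camera_info, finish_job, tip_reach gives the robot as it stands.
- The arm moves only by the tool move_arm, never from a script. Its argument "plan" is a list of rows, each a list of 7 numbers: the turn, a rotation vector about the tool's x, y, z scaled (see below), then the shift along the tool's x, y, z scaled (see below), then the closure in counts, from 0 (fully open) to 255 (shut). In form: [[rx, ry, rz, dx, dy, dz, jaw], ...]. A call has 1 to 20 rows; each row is the pose to reach, as a shift and turn from the pose commanded when the call began, along the tool's axes at that moment, turning the shorter way round; what a row does not reach only later rows make up. The controller multiplies each number of a shift by 25 cm and each number of a turn by 180 degrees. A row lasts 1/10 s, in which the tool goes at most 50 mm and 8.59 degrees, less where a joint would pass 70% of its speed; a pose out of reach is approached as far as the arm can. A call with a number of a shift or a turn outside -1 to 1 is refused whole. A call with a gripper value outside its range is refused whole. The fingers move at their own pace and stop on an object; "newtons" is the grip in N (left out, the last holds). Time passes only in rows, so rows that repeat a pose let the fingers close. It gives the time, the measured TCP pose, the force and the opening at its end, in the units of the state.
- observe(): the state, without advancing time (a new reading comes with each control period).
- get_image(name): name is "scene" or "top" or "wrist"; returns (picture, depth): 384x512x3 uint8, red, green, blue; 384x512 float32, mm along the optical axis (not along the pixel's ray), 0 where there is no reading.
- camera_info(name): a dict with "fx", "fy", "cx", "cy" (pixels), "rvec" (rotation vector, rad) and "tvec" (3), from world to camera coordinates, as OpenCV has them; the wrist camera has in their place "T_tool_cam" (4x4, takes a point from camera to tool coordinates, whose origin is the TCP and whose axes are the flange's). Camera axes: x right, y down, z forward; pixel columns grow to the right and rows downward; lengths in mm; the calibration is good to about 2 mm. The wrist camera is an equidistant fisheye: a pixel r from the principal point sees the ray r / f radians off the axis. A picture is of the moment at which its call begins: read the wrist's pose just before it. camera_info takes no time and is no camera call.
- finish_job(): hands the job in, once; it reports no verdict.
The state is a dict: "time_s": time; "qpos": joint angles; "dq": joint speeds; "joint_efforts": joint torques, N m; "ee_pos": TCP position; "tcp_rot": TCP orientation; "wrist_force": force on the tool from outside, world axes, zero at the start; "ft_torque": the same for the moment, N m; "grip_width": finger opening in mm.
Only numpy, scipy, OpenCV 4.12 (cv2) and the standard library are available. Lean on these libraries where they do the work, as an engineer would, in place of code of your own. Each camera call takes 0.05 s, during which the arm holds its last target. There are 200 camera calls.

## Working session

There is one attempt and no reset: what is moved stays moved. The work goes in short steps, Python scripts to look and compute and a tool call to move; the robot and the scene stay as the last step left them, time stands still between calls to the robot, and variables do not carry over. Pictures are saved under pics/ and viewed, about 12 in all and at most 16, crops included, and the job is handed in when it is done.

Besides the shell and the picture viewer there is one more tool, called in YAML: its name, and indented under it one key for each argument. move_arm: Moves the arm, as the interface text tells. Shifts and turns lie within -1 to 1; 1 stands for 25 cm of shift or 180 degrees of turn. Its arguments: {"type":"object","properties":{"plan":{"type":"array"},"newtons":{"type":"number"}},"required":["plan"]}

```bash
mkdir -p pics; ls; python3 - <<'E'
from rig import *
import cv2,numpy as np
s=observe();print(s)
for n in("scene","top","wrist"):
    print(n,camera_info(n))
for n in("scene","top"):
    p,d=get_image(n);np.savez(f"pics/{n}0.npz",p=p,d=d);cv2.imwrite(f"pics/{n}0.png",p[:,:,::-1])
E
```

```text
pics
{'time_s': 0.0, 'qpos': array([-1.36067801e+00,  1.04710228e-01,  9.64273373e-02,  1.56392605e+00,
       -2.54795186e-05,  1.35313099e+00]), 'dq': array([-0.0008468 ,  0.001689  ,  0.00077102,  0.00095008,  0.000448  ,
        0.00020161]), 'joint_efforts': array([ 2.63921160e-03, -5.56939030e+01,  5.03643715e+01,  1.71392650e-02,
        2.01358716e-04,  1.28029376e-05]), 'ee_pos': array([ 248.86211125, -545.58602784,  249.49285199]), 'tcp_rot': array([-3.06862221e+00, -6.66549191e-01,  3.16354576e-05]), 'wrist_force': array([ 0.0418167 ,  0.35194771, -0.49770044]), 'ft_torque': array([ 0.06747995, -0.02324617,  0.0518864 ]), 'grip_width': 85.66840897839195}
scene {'fx': 473.24134212859036, 'fy': 473.24134212859036, 'cx': 246.86434855313416, 'cy': 193.03496885369773, 'rvec': array([ 1.97809856,  1.26331303, -0.59493409]), 'tvec': array([-252.41150217, -275.3914919 , 1533.91409938])}
top {'fx': 371.4564340899557, 'fy': 371.4564340899557, 'cx': 256.6334996523833, 'cy': 186.99246047386654, 'rvec': array([ 2.16952674, -2.13174821,  0.13098916]), 'tvec': array([8.19445533e-01, 5.74075670e+02, 1.04876464e+03])}
wrist {'fx': 297.3186396354542, 'fy': 297.3186396354542, 'cx': 253.383966468414, 'cy': 193.13124777160857, 'T_tool_cam': array([[-4.55562967e-04, -9.53272449e-01, -3.02111619e-01,
         7.71610288e+01],
       [ 9.99999887e-01, -3.93435373e-04, -2.66496915e-04,
        -1.17817919e-01],
       [ 1.35182769e-04, -3.02111706e-01,  9.53272521e-01,
        -1.24056496e+02],
       [ 0.00000000e+00,  0.00000000e+00,  0.00000000e+00,
         1.00000000e+00]])}
```

View pics/top0.png

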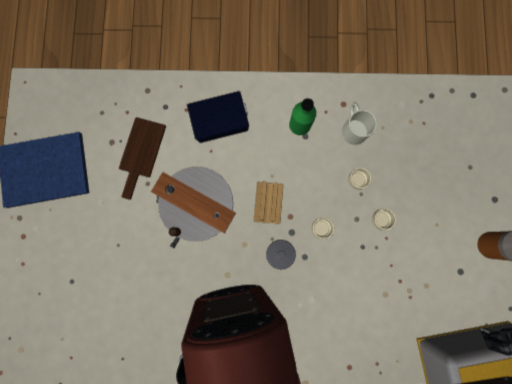

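View pics/scene0.png

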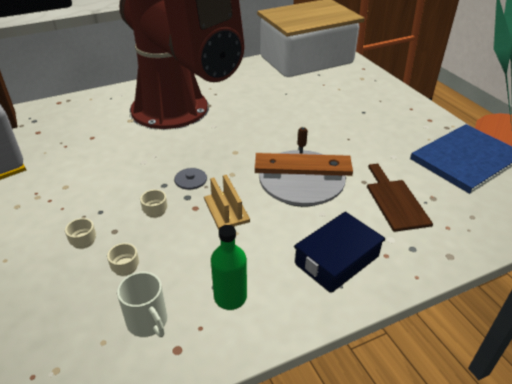

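```bash
cat > h.py <<'E'
import numpy as np,cv2
from rig import *
from scipy.spatial.transform import Rotation as R
def ray(n,uv):
    c=camera_info(n);Rm=R.from_rotvec(c['rvec']).as_matrix()
    uv=np.atleast_2d(uv).astype(float)
    d=np.c_[(uv[:,0]-c['cx'])/c['fx'],(uv[:,1]-c['cy'])/c['fy'],np.ones(len(uv))]
    return -Rm.T@c['tvec'], d@Rm   # origin, dirs (depth-scaled)
def plane(n,uv,z):
    o,d=ray(n,uv); t=(z-o[2])/d[:,2]; return o+d*t[:,None]
def bydepth(n,uv,dep):
    o,d=ray(n,uv); return o+d*np.asarray(dep)[:,None]
def cloud(n,p,d):
    v,u=np.mgrid[0:d.shape[0],0:d.shape[1]]
    o,dr=ray(n,np.c_[u.ravel(),v.ravel()])
    return (o+dr*d.reshape(-1,1)).reshape(*d.shape,3)
def mask_blobs(m,amin=30):
    n,l,s,c=cv2.connectedComponentsWithStats(m.astype(np.uint8))
    return [(l==i,s[i],c[i]) for i in range(1,n) if s[i,4]>=amin]
E
python3 - <<'E'
from h import *
z=np.load('pics/top0.npz');p,d=z['p'],z['d'];X=cloud('top',p,d)
np.set_printoptions(precision=1,suppress=True)
hsv=cv2.cvtColor(p,cv2.COLOR_RGB2HSV)
for uv in [(360,178),(322,228),(384,219),(281,254),(268,187),(268,205),(195,180),(190,205),(170,188),(215,215),(174,231),(178,240),(160,185),(230,222),(60,300)]:
    print(uv,hsv[uv[1],uv[0]],p[uv[1],uv[0]],X[uv[1],uv[0]],d[uv[1],uv[0]])
a=cv2.resize(p[150:250,140:300],None,fx=5,fy=5,interpolation=cv2.INTER_CUBIC)
cv2.imwrite('pics/t1.png',a[:,:,::-1])
z=np.load('pics/scene0.npz')
a=cv2.resize(z['p'][120:290,50:360],None,fx=2.5,fy=2.5,interpolation=cv2.INTER_CUBIC)
cv2.imwrite('pics/s1.png',a[:,:,::-1])
E
```

```text
(360, 178) [ 22  50 184] [184 175 148] [ 610.6 -299.5    6.7] 1118.2378
(322, 228) [ 24  48 187] [187 180 152] [ 459.  -185.6    0.4] 1105.9602
(384, 219) [ 22  50 185] [185 176 149] [ 488.6 -367.8    8.2] 1100.4049
(281, 254) [120  15  87] [82 82 87] [381.5 -63.   21.7] 1075.9294
(268, 187) [ 17 122 144] [144 115  75] [577.9 -22.9  11.7] 1111.598
(268, 205) [ 18 123 154] [154 124  80] [523.9 -23.6  12.1] 1104.1648
(195, 180) [ 20   6 127] [127 126 124] [592.  192.6  34.4] 1092.8788
(190, 205) [ 12 162 120] [120  74  44] [514.9 196.6  75.2] 1042.4148
(170, 188) [90 15 50] [47 50 50] [562.6 256.4  70.1] 1054.2373
(215, 215) [105   8  64] [62 63 64] [488.2 125.7  73.6] 1039.9698
(174, 231) [10 78 49] [49 39 34] [441.4 229.7 112.2] 996.5591
(178, 240) [30 16 65] [65 65 61] [415.9 242.2   0.1] 1104.5491
(160, 185) [ 12 161 108] [108  67  40] [570.  283.9  75.1] 1050.4788
(230, 222) [ 13 102 117] [117  91  70] [469.6  83.7  67.3] 1043.4519
(60, 300) [ 23  30 154] [154 150 136] [237.1 577.    4.4] 1080.2506
```

View pics/t1.png

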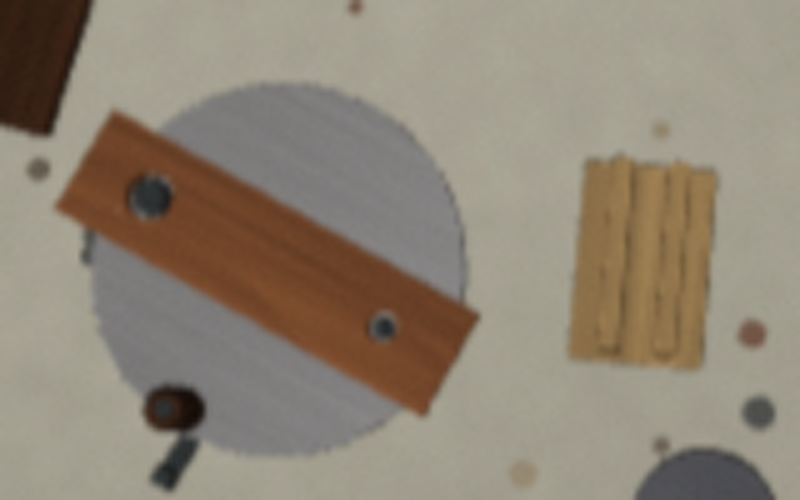

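View pics/s1.png

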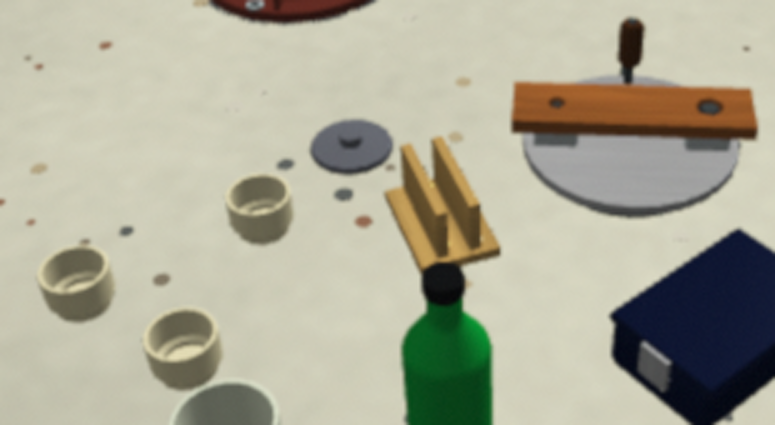

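```bash
cat > meas.py <<'E'
from h import *
np.set_printoptions(precision=1,suppress=True)
def ramekins(n='top',p=None,d=None):
    """cream discs: rim ellipse centre cast on z=44"""
    hsv=cv2.cvtColor(p,cv2.COLOR_RGB2HSV)
    X=cloud(n,p,d)
    m=((X[...,2]>24)&(X[...,2]<60)&(hsv[...,1]>30)&(hsv[...,1]<80)&(hsv[...,2]>120)&(hsv[...,0]<35)&(X[...,0]>350)&(d>0)).astype(np.uint8)
    return m,X
if __name__=='__main__':
  for n in('top','scene'):
    z=np.load(f'pics/{n}0.npz');p,d=z['p'],z['d']
    hsv=cv2.cvtColor(p,cv2.COLOR_RGB2HSV);X=cloud(n,p,d)
    print(n)
    # bar
    m=(hsv[...,0]>7)&(hsv[...,0]<17)&(hsv[...,1]>90)&(abs(X[...,2]-75)<6)&(X[...,0]>400)&(X[...,0]<700)&(abs(X[...,1]-190)<140)
    b=max(mask_blobs(m),key=lambda b:b[1][4])[0].astype(np.uint8)
    cs,_=cv2.findContours(b,cv2.RETR_EXTERNAL,cv2.CHAIN_APPROX_NONE)
    c=max(cs,key=len)[:,0]; w=plane(n,c,76)
    r=cv2.minAreaRect(w[:,:2].astype(np.float32));print('bar',b.sum(),r,cv2.boxPoints(r),'medz',np.median(X[b>0][:,2]))
    # holes: dark inside filled hull
    full=cv2.fillPoly(np.zeros_like(b),[cv2.convexHull(c)],1)
    full=cv2.erode(full,np.ones((5,5)))
    hm=full&((hsv[...,1]<110)).astype(np.uint8)
    for q,s,cc in mask_blobs(hm,6): print('hole',s[4],cc,plane(n,cc,76),plane(n,cc,71))
    # ramekins
    m,_=ramekins(n,p,d)
    for q,s,cc in mask_blobs(m,40):
        cs,_=cv2.findContours(q.astype(np.uint8),cv2.RETR_EXTERNAL,cv2.CHAIN_APPROX_NONE)
        w=plane(n,cs[0][:,0],44)[:,:2].astype(np.float32)
        print('ram',s[4],cc,'pts>38',X[q&(X[...,2]>38)].mean(0),cv2.minEnclosingCircle(w), X[q][:,2].max())
    # rack
    m=(hsv[...,0]>12)&(hsv[...,0]<22)&(hsv[...,1]>100)&(X[...,1]<60)&(X[...,1]>-110)&(X[...,0]>430)&(X[...,0]<680)
    for q,s,cc in mask_blobs(m&(X[...,2]>58)&(X[...,2]<76),20):
        w=X[q];r=cv2.minAreaRect(w[:,:2].astype(np.float32));print('board',s[4],r,np.median(w[:,2]))
    for q,s,cc in mask_blobs(m&(X[...,2]>6)&(X[...,2]<18),20):
        w=X[q];r=cv2.minAreaRect(w[:,:2].astype(np.float32));print('base',s[4],r,np.median(w[:,2]))
    m=(hsv[...,2]<90)&(X[...,2]>104)&(X[...,2]<118)&(abs(X[...,0]-440)<60)&(abs(X[...,1]-225)<70)
    for q,s,cc in mask_blobs(m,8):print('handle',s[4],cc,X[q].mean(0),plane(n,cc,112))
    m=(hsv[...,1]<30)&(abs(X[...,2]-36)<5)&(abs(X[...,0]-520)<150)&(abs(X[...,1]-190)<150)
    w=X[m];print('disc',cv2.minEnclosingCircle(w[:,:2].astype(np.float32)))
E
python3 meas.py; python3 -c "
from rig import *;print(tip_reach if not callable(tip_reach) else tip_reach())"
```

```text
top
bar 1826 ((524.431884765625, 189.3466033935547), (238.95770263671875, 64.40750122070312), 61.844993591308594) [[439.7  99.2]
 [496.4  68.8]
 [609.2 279.5]
 [552.4 309.9]] medz 75.78825952255158
hole 65 [169.8 189. ] [[559.1 255.5  76. ]] [[559.7 256.7  71. ]]
hole 28 [215.9 214.7] [[488.9 122.8  76. ]] [[489.2 123.4  71. ]]
ram 160 [359.7 177.4] pts>38 [ 608.1 -289.9   42.7] ((605.938232421875, -288.2469177246094), 32.756980895996094) 47.36761985354519
ram 159 [384.1 218.1] pts>38 [ 490.1 -358.7   42.8] ((488.3777770996094, -354.7845458984375), 33.66765213012695) 48.80465588060133
ram 125 [322.9 226.7] pts>38 [ 461.4 -181.8   43.2] ((459.53326416015625, -179.81838989257812), 31.7301082611084) 47.230230221610555
board 156 ((532.5154418945312, -7.401586532592773), (11.804965019226074, 105.5617446899414), 86.00586700439453) 67.39053008022688
board 161 ((530.2969970703125, -39.168067932128906), (11.993546485900879, 105.73421478271484), 85.75463104248047) 67.2127306340974
base 663 ((531.9219360351562, -23.795230865478516), (76.37468719482422, 116.29278564453125), 85.95235443115234) 11
[... 630 characters left out ...]
2675781), 39.38272476196289) 46.02265754686607
ram 213 [121.2 254.9] pts>38 [ 607.5 -290.9   42.6] ((615.1393432617188, -285.9635925292969), 38.30847930908203) 46.02546225737524
board 192 ((537.09130859375, -8.60332202911377), (12.61009407043457, 109.19290161132812), 86.16673278808594) 66.45975758461339
board 190 ((533.2692260742188, -40.547489166259766), (12.59687614440918, 111.64937591552734), 86.0547103881836) 66.77194186072262
base 524 ((534.5513305664062, -23.754600524902344), (79.20377349853516, 122.37818908691406), 86.19660186767578) 11.148857227495682
handle 43 [302.3 130.8] [447.2 231.2 109.4] [[450.6 229.  112. ]]
disc ((527.302001953125, 190.2362823486328), 111.6815414428711)
19.0
```

```bash
cat > plan.py <<'E'
from h import *
import json,os
np.set_printoptions(precision=3,suppress=True)
F='cmd.json'
def load():
    if os.path.exists(F): c=json.load(open(F));return np.array(c['p']),R.from_matrix(c['R'])
    return np.array([248.935,-545.954,250.331]),R.from_rotvec([-3.06862221,-.666549191,0])
def save(p,r): json.dump({'p':list(p),'R':r.as_matrix().tolist()},open(F,'w'))
def ori(h,tilt,cam):
    """tool z = down tilted by tilt(deg) towards heading h(deg); x_tool lies in the vertical plane of h, cam=+1: x=(cos t)h+(sin t)up ; -1 opposite"""
    t=np.radians(tilt);a=np.radians(h);hv=np.array([np.cos(a),np.sin(a),0]);u=np.array([0,0,1.])
    z=np.sin(t)*hv-np.cos(t)*u; x=cam*(np.cos(t)*hv+np.sin(t)*u)
    return R.from_matrix(np.c_[x,np.cross(z,x),z])
def call(targets,dec=3):
    """one move_arm call: targets [(pos,Rot)], rows relative to cmd; saves the last as new cmd"""
    p0,r0=load();out=[]
    for p,r in targets:
        if r is None:r=r0
        rel=(r0.inv()*r).as_rotvec()/np.pi; sh=r0.inv().apply(np.asarray(p,float)-p0)/250
        row=np.round(np.r_[rel,sh],dec)+0.0; out.append(row)
        if abs(row).max()>1: print('OUT OF RANGE')
        n=max(np.linalg.norm(row[3:])*250/50, np.linalg.norm(row[:3])*180/8.59)
        print(row.tolist(),'minrows %.1f'%n)
    row=out[-1]; save(p0+r0.apply(row[3:]*250), r0*R.from_rotvec(row[:3]*np.pi)); print('--')
def chk():
    s=observe();p,r=load();rr=R.from_rotvec(s['tcp_rot'])
    print('t',s['time_s'],'pos',s['ee_pos'],'err',s['ee_pos']-p,'rot err deg',np.degrees((r.inv()*rr).magnitude()),'F',s['wrist_force'],'T',s['ft_torque'],'w',s['grip_width'],'q',s['qpos'])
E
python3 - <<'E'
from plan import *
C=np.array([525.4,189.6]);A=61.9;y=np.array([np.cos(np.radians(A)),np.sin(np.radians(A))])
g=np.r_[C-80*y,68.5]; rg=ori(A,45,1); zt=rg.apply([0,0,1])
p0,r0=load(); pre=g-100*zt
print(g,pre,zt)
rel=(r0.inv()*rg).as_rotvec(); print('turn',np.degrees(np.linalg.norm(rel)))
call([(p0+[120,200,60],r0)])
call([([430,-130,300],r0*R.from_rotvec(rel/2))])
call([(pre+[-20,-40,80],rg)])
E
```

```text
[487.719 119.03   68.5  ] [454.413  56.654 139.211] [ 0.333  0.624 -0.707]
turn 57.84531443157926
[0.0, 0.0, 0.0, 0.769, -0.529, -0.239] minrows 4.8
--
[0.041, 0.12, -0.098, 0.58, -0.685, 0.042] minrows 4.5
--
[0.04, 0.12, -0.099, 0.249, -0.393, 0.483] minrows 3.4
--
```

move_arm:
  plan:
    - [0,0,0,0.769,-0.529,-0.239,0]
    - [0,0,0,0.769,-0.529,-0.239,0]
    - [0,0,0,0.769,-0.529,-0.239,0]
    - [0,0,0,0.769,-0.529,-0.239,0]
    - [0,0,0,0.769,-0.529,-0.239,0]
    - [0,0,0,0.769,-0.529,-0.239,0]
    - [0,0,0,0.769,-0.529,-0.239,0]

```text
time_s: 0.8
ee_pos: [369.5, -345.4, 310.2]
tcp_rot: [3.069, 0.67, 0.0]
wrist_force: [-0.2, -0.2, 0.3]
grip_width: 85.5
```

move_arm:
  plan:
    - [0.041,0.12,-0.098,0.58,-0.685,0.042,0]
    - [0.041,0.12,-0.098,0.58,-0.685,0.042,0]
    - [0.041,0.12,-0.098,0.58,-0.685,0.042,0]
    - [0.041,0.12,-0.098,0.58,-0.685,0.042,0]
    - [0.041,0.12,-0.098,0.58,-0.685,0.042,0]
    - [0.041,0.12,-0.098,0.58,-0.685,0.042,0]
    - [0.041,0.12,-0.098,0.58,-0.685,0.042,0]

```text
time_s: 1.5
ee_pos: [429.6, -130.6, 299.1]
tcp_rot: [-2.7, -1.046, -0.498]
wrist_force: [-0.3, 0.8, -0.1]
grip_width: 85.0
```

move_arm:
  plan:
    - [0.04,0.12,-0.099,0.249,-0.393,0.483,0]
    - [0.04,0.12,-0.099,0.249,-0.393,0.483,0]
    - [0.04,0.12,-0.099,0.249,-0.393,0.483,0]
    - [0.04,0.12,-0.099,0.249,-0.393,0.483,0]
    - [0.04,0.12,-0.099,0.249,-0.393,0.483,0]
    - [0.04,0.12,-0.099,0.249,-0.393,0.483,0]
    - [0.04,0.12,-0.099,0.249,-0.393,0.483,0]

```text
time_s: 2.2
ee_pos: [435.1, 15.0, 219.5]
tcp_rot: [-2.225, -1.332, -0.918]
wrist_force: [0.7, -0.4, 1.0]
grip_width: 85.5
```

```bash
python3 -c "
from plan import *
chk()
p,d=get_image('wrist');cv2.imwrite('pics/w1.png',p[:,:,::-1]);np.savez('pics/w1.npz',p=p,d=d)"
```

```text
t 2.2 pos [435.083  15.017 219.525] err [ 0.647 -1.783  0.349] rot err deg 0.25923350005548884 F [ 0.703 -0.442  0.987] T [-0.595  0.278 -0.017] w 85.48996425663496 q [-0.794 -0.492 -0.645  1.701  0.738  1.158]
```

View pics/w1.png

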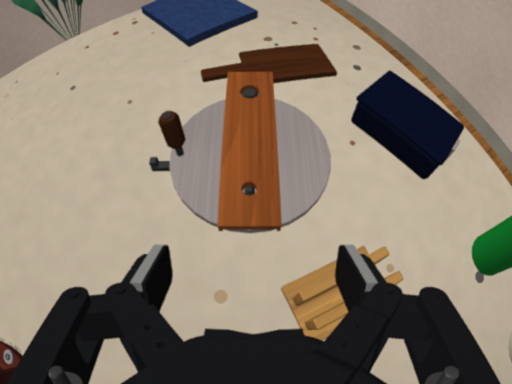

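```bash
cat >> h.py <<'E'
def wray(uv,pos,rot):
    c=camera_info('wrist');uv=np.atleast_2d(uv).astype(float)
    dx=(uv[:,0]-c['cx'])/c['fx'];dy=(uv[:,1]-c['cy'])/c['fy'];th=np.hypot(dx,dy)+1e-12
    d=np.c_[np.sin(th)*dx/th,np.sin(th)*dy/th,np.cos(th)]
    T=c['T_tool_cam'];Rw=R.from_rotvec(rot).as_matrix()
    return pos+Rw@T[:3,3], d@T[:3,:3].T@Rw.T
def wplane(uv,pos,rot,z):
    o,d=wray(uv,pos,rot);return o+d*((z-o[2])/d[:,2])[:,None]
E
cat > wbar.py <<'E'
from plan import *
def bar(p,pos,rot,z=76,lo=(7,100,60),hi=(17,255,255)):
    hsv=cv2.cvtColor(p,cv2.COLOR_RGB2HSV)
    m=cv2.inRange(hsv,np.array(lo,np.uint8),np.array(hi,np.uint8))
    b=max(mask_blobs(m>0),key=lambda b:b[1][4])[0].astype(np.uint8)
    c=max(cv2.findContours(b,cv2.RETR_EXTERNAL,cv2.CHAIN_APPROX_NONE)[0],key=len)[:,0]
    w=wplane(c,pos,rot,z);r=cv2.minAreaRect(w[:,:2].astype(np.float32))
    print('bar',r,b.sum());
    full=cv2.erode(cv2.fillPoly(np.zeros_like(b),[cv2.convexHull(c)],1),np.ones((5,5)))
    for q,s,cc in mask_blobs(full&(b==0),30): print('hole',s[4],cc,wplane(cc,pos,rot,z))
    return b
if __name__=='__main__':
    s=observe();z=np.load('pics/w1.npz');bar(z['p'],s['ee_pos'],s['tcp_rot'])
    hsv=cv2.cvtColor(z['p'],cv2.COLOR_RGB2HSV)
    print(hsv[150,250],hsv[55,290],hsv[300,330])
E
python3 wbar.py
```

```text
bar ((579.168212890625, 199.73435974121094), (307.66607666015625, 202.6935272216797), 71.35424041748047) 11123
hole 109 [231.174  61.716] [[566.918 331.771  76.   ]]
hole 4247 [295.488 122.849] [[584.178 179.192  76.   ]]
hole 1613 [215.736 120.654] [[496.536 230.11   76.   ]]
hole 114 [249.342  92.798] [[558.043 255.054  76.   ]]
hole 92 [249.   189.87] [[487.352 121.924  76.   ]]
[ 12 190 129] [ 10 184  72] [ 17 149 186]
```

```bash
python3 - <<'E'
from plan import *
C=np.array([523.8,189.0]);A=62;y=np.array([np.cos(np.radians(A)),np.sin(np.radians(A))])
g=np.r_[C-80*y,68.5]; rg=ori(A,45,1); zt=rg.apply([0,0,1])
print(g)
call([(g-100*zt,rg),(g-50*zt,rg),(g,rg)])
E
```

```text
[486.242 118.364  68.5  ]
[0.001, 0.0, 0.0, -0.103, -0.008, 0.349] minrows 1.8
[0.001, 0.0, 0.0, -0.103, -0.009, 0.549] minrows 2.8
[0.001, 0.0, 0.0, -0.103, -0.009, 0.749] minrows 3.8
--
```

move_arm:
  plan:
    - [0.001,0,0,-0.103,-0.008,0.2,0]
    - [0.001,0,0,-0.103,-0.009,0.349,0]
    - [0.001,0,0,-0.103,-0.009,0.45,0]
    - [0.001,0,0,-0.103,-0.009,0.549,0]
    - [0.001,0,0,-0.103,-0.009,0.6,0]
    - [0.001,0,0,-0.103,-0.009,0.65,0]
    - [0.001,0,0,-0.103,-0.009,0.7,0]
    - [0.001,0,0,-0.103,-0.009,0.749,0]
    - [0.001,0,0,-0.103,-0.009,0.749,0]
    - [0.001,0,0,-0.103,-0.009,0.749,0]

```text
time_s: 3.25
ee_pos: [486.7, 117.5, 68.3]
tcp_rot: [-2.22, -1.333, -0.916]
wrist_force: [0.2, -0.5, -0.5]
grip_width: 85.5
```

```bash
python3 -c "
from plan import *
chk()"
```

```text
t 3.25 pos [486.737 117.5    68.281] err [ 0.502 -0.837 -0.104] rot err deg 0.13905975778440546 F [ 0.19  -0.465 -0.536] T [-0.583  0.384 -0.013] w 85.51882753872796 q [-0.483 -0.438 -0.878  1.125  0.782  1.58 ]
```

move_arm:
  plan:
    - [0,0,0,0,0,0,255]
    - [0,0,0,0,0,0,255]
    - [0,0,0,0,0,0,255]
    - [0,0,0,0,0,0,255]
    - [0,0,0,0,0,0,255]
    - [0,0,0,0,0,0,255]
    - [0,0,0,0,0,0,255]
    - [0,0,0,0,0,0,255]
    - [0,0,0,0,0,0,255]
    - [0,0,0,0,0,0,255]
  newtons: 90

```text
time_s: 4.25
ee_pos: [487.1, 117.2, 68.7]
tcp_rot: [-2.22, -1.333, -0.917]
wrist_force: [-2.4, -2.6, 6.7]
grip_width: 64.6
```

```bash
python3 - <<'E'
from plan import *
chk(); p,r=load(); save(p,r)
call([(p+[0,0,20],r),(p+[0,0,60],r)])
# then rotate to vertical & go to rack, in two halves
rk=np.array([533.3,-23.9]); B=86.0
h=B-180  # tool heading -y'
rr=ori(h,45,-1)
p1=load()[0]; rel=(r.inv()*rr).as_rotvec(); print('turn deg',np.degrees(rel))
tgt=np.r_[rk,330.]
import json
c=open('cmd.json').read()
mid=np.array([490,60,300.])
call([(mid,r*R.from_rotvec(rel*.5))])
call([(tgt,rr)])
E
```

```text
t 4.25 pos [487.142 117.244  68.721] err [ 0.906 -1.093  0.336] rot err deg 0.1746759010735842 F [-2.361 -2.614  6.674] T [-0.234  0.396  0.135] w 64.58120152998572 q [-0.483 -0.439 -0.878  1.125  0.783  1.58 ]
[0.0, 0.0, 0.0, 0.056, 0.0, -0.057] minrows 0.4
[0.0, 0.0, 0.0, 0.169, 0.0, -0.17] minrows 1.2
--
turn deg [ -0.142 -88.498 -26.63 ]
[0.0, -0.246, -0.074, 0.344, 0.121, -0.627] minrows 5.4
--
[-0.001, -0.246, -0.074, -0.275, 0.268, -0.097] minrows 5.4
--
```

move_arm:
  plan:
    - [0,0,0,0.028,0,-0.028,255]
    - [0,0,0,0.056,0,-0.057,255]
    - [0,0,0,0.085,0,-0.085,255]
    - [0,0,0,0.113,0,-0.113,255]
    - [0,0,0,0.141,0,-0.142,255]
    - [0,0,0,0.169,0,-0.17,255]
    - [0,0,0,0.169,0,-0.17,255]

```text
time_s: 4.95
ee_pos: [487.1, 117.7, 129.1]
tcp_rot: [-2.219, -1.334, -0.917]
wrist_force: [0.6, -1.1, -2.8]
grip_width: 64.3
```

move_arm:
  plan:
    - [0,0,0,0.05,0.01,-0.1,255]
    - [0,-0.03,-0.009,0.09,0.03,-0.18,255]
    - [0,-0.06,-0.018,0.13,0.045,-0.25,255]
    - [0,-0.09,-0.027,0.17,0.06,-0.32,255]
    - [0,-0.12,-0.036,0.21,0.075,-0.39,255]
    - [0,-0.15,-0.045,0.25,0.09,-0.45,255]
    - [0,-0.18,-0.054,0.28,0.1,-0.51,255]
    - [0,-0.21,-0.063,0.31,0.11,-0.57,255]
    - [0,-0.23,-0.07,0.33,0.118,-0.61,255]
    - [0,-0.246,-0.074,0.344,0.121,-0.627,255]
    - [0,-0.246,-0.074,0.344,0.121,-0.627,255]

```text
time_s: 6.05
ee_pos: [490.3, 60.9, 299.5]
tcp_rot: [2.451, 1.85, 0.076]
wrist_force: [0.2, -0.2, -1.8]
grip_width: 64.2
```

move_arm:
  plan:
    - [0,-0.03,-0.009,-0.03,0.03,-0.012,255]
    - [0,-0.06,-0.018,-0.067,0.065,-0.024,255]
    - [0,-0.09,-0.027,-0.1,0.098,-0.035,255]
    - [0,-0.12,-0.036,-0.134,0.13,-0.047,255]
    - [0,-0.15,-0.045,-0.168,0.163,-0.06,255]
    - [0,-0.18,-0.054,-0.2,0.196,-0.07,255]
    - [0,-0.21,-0.063,-0.235,0.229,-0.083,255]
    - [0,-0.23,-0.07,-0.258,0.25,-0.09,255]
    - [-0.001,-0.246,-0.074,-0.275,0.268,-0.097,255]
    - [-0.001,-0.246,-0.074,-0.275,0.268,-0.097,255]
    - [-0.001,-0.246,-0.074,-0.275,0.268,-0.097,255]
    - [-0.001,-0.246,-0.074,-0.275,0.268,-0.097,255]

```text
time_s: 7.25
ee_pos: [532.9, -23.9, 329.2]
tcp_rot: [1.829, 1.705, -0.757]
wrist_force: [-0.0, -0.7, -2.0]
grip_width: 64.6
```

```bash
python3 -c "
from plan import *
chk()
for n in('top','scene'):
    p,d=get_image(n);np.savez(f'pics/{n}2.npz',p=p,d=d)
    if n=='scene': cv2.imwrite('pics/s2.png',p[:,:,::-1])
"
```

```text
t 7.25 pos [532.93  -23.906 329.165] err [-0.249  0.074 -0.733] rot err deg 0.07741689809127801 F [-0.033 -0.673 -2.016] T [ 0.984 -0.05  -0.006] w 64.62115877926652 q [ 0.085  0.087  0.068  1.704 -0.774  1.788]
```

View pics/s2.png

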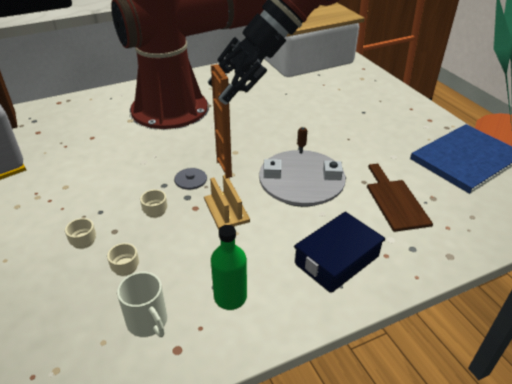

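```bash
python3 - <<'E'
from h import *
np.set_printoptions(precision=1,suppress=True)
z=np.load('pics/scene2.npz');p,d=z['p'],z['d'];X=cloud('scene',p,d)
hsv=cv2.cvtColor(p,cv2.COLOR_RGB2HSV)
m=(hsv[...,0]<18)&(hsv[...,1]>80)&(X[...,2]>125)&(X[...,2]<400)&(abs(X[...,0]-533)<60)&(abs(X[...,1]+24)<40)
P=X[m];print(len(P))
for a in range(130,390,20):
    q=P[(P[:,2]>=a)&(P[:,2]<a+20)]
    if len(q)>5: print(a,len(q),'x',np.percentile(q[:,0],[2,50,98]),'y',np.percentile(q[:,1],[2,25,50,75,98]))
print(P[:,2].min())
# pins in top view
z=np.load('pics/top2.npz');p,d=z['p'],z['d'];X=cloud('top',p,d)
m=(abs(X[...,2]-66)<3.5)&(abs(X[...,0]-524)<120)&(abs(X[...,1]-189)<110)
for q,s,c in mask_blobs(m,20): print('block',s[4],c,X[q].mean(0),cv2.minAreaRect(X[q][:,:2].astype(np.float32)),)
m=(X[...,2]>70)&(X[...,2]<79)&(abs(X[...,0]-524)<120)&(abs(X[...,1]-189)<110)
for q,s,c in mask_blobs(m,3): print('pin',s[4],c,X[q].mean(0))
E
```

```text
1448
130 103 x [502.5 554.3 568.5] y [-33.7 -30.  -27.4 -25.1 -19.4]
150 111 x [502.  535.8 567.6] y [-34.4 -28.4 -26.1 -24.1 -21. ]
170 89 x [501.7 564.1 568.1] y [-34.7 -28.6 -26.2 -25.1 -20.4]
190 92 x [506.2 564.3 567.8] y [-34.1 -32.4 -30.2 -24.9 -19.7]
210 143 x [502.3 543.1 568. ] y [-34.3 -31.  -28.  -26.1 -20.9]
230 117 x [502.8 545.  568. ] y [-34.3 -28.2 -26.8 -25.3 -21.2]
250 110 x [502.3 564.2 568.9] y [-34.5 -29.3 -26.7 -25.2 -20.3]
270 117 x [509.  564.2 568.4] y [-34.3 -33.  -31.  -26.3 -20.6]
290 156 x [502.6 542.5 568.4] y [-34.3 -30.6 -27.9 -25.9 -21.3]
310 82 x [501.6 523.3 572.5] y [-41.6 -28.5 -26.7 -25.5 -23.4]
330 78 x [499.8 525.6 567.7] y [-34.6 -29.5 -27.9 -26.5  -0.4]
350 245 x [500.  538.2 568.4] y [-34.5 -29.3 -26.5 -22.7  -6. ]
126.45086975157471
block 21 [172.3 195.9] [540.8 249.9  65.7] ((539.2819213867188, 250.04071044921875), (10.47553539276123, 23.071407318115234), 14.895931243896484)
block 215 [216.5 214.6] [489.8 122.5  65.6] ((490.041259765625, 122.47024536132812), (43.74519348144531, 43.21062469482422), 62.04569625854492)
pin 12 [216.3 214.2] [490.4 122.1  73.4]
pin 3 [180. 231.] [442.  222.   72.6]
```

```bash
python3 - <<'E'
from plan import *
p,r=load()
call([(p+[0.3,0.5,-97],r)])
p,r=load()
call([(p+[0,0,-16],r)])
E
```

```text
[0.0, 0.0, 0.0, 0.276, 0.001, 0.273] minrows 1.9
--
[0.0, 0.0, 0.0, 0.045, 0.0, 0.045] minrows 0.3
--
```

move_arm:
  plan:
    - [0,0,0,0.028,0,0.027,255]
    - [0,0,0,0.055,0,0.055,255]
    - [0,0,0,0.083,0,0.082,255]
    - [0,0,0,0.11,0,0.109,255]
    - [0,0,0,0.138,0.001,0.137,255]
    - [0,0,0,0.166,0.001,0.164,255]
    - [0,0,0,0.193,0.001,0.191,255]
    - [0,0,0,0.221,0.001,0.218,255]
    - [0,0,0,0.248,0.001,0.246,255]
    - [0,0,0,0.276,0.001,0.273,255]
    - [0,0,0,0.276,0.001,0.273,255]

```text
time_s: 8.45
ee_pos: [532.9, -23.6, 230.4]
tcp_rot: [1.826, 1.706, -0.761]
wrist_force: [0.2, 0.4, -1.9]
grip_width: 64.2
```

```bash
python3 -c "
from plan import *
s=observe();print(s['ee_pos'],s['wrist_force'],s['ft_torque'])
p,d=get_image('scene');np.savez('pics/s3.npz',p=p,d=d)
a=cv2.resize(p[60:260,150:310],None,fx=3.7,fy=3,interpolation=cv2.INTER_CUBIC);cv2.imwrite('pics/s3.png',a[:,:,::-1])"
```

```text
[532.868 -23.584 230.383] [ 0.235  0.396 -1.905] [ 0.999 -0.065  0.033]
```

View pics/s3.png

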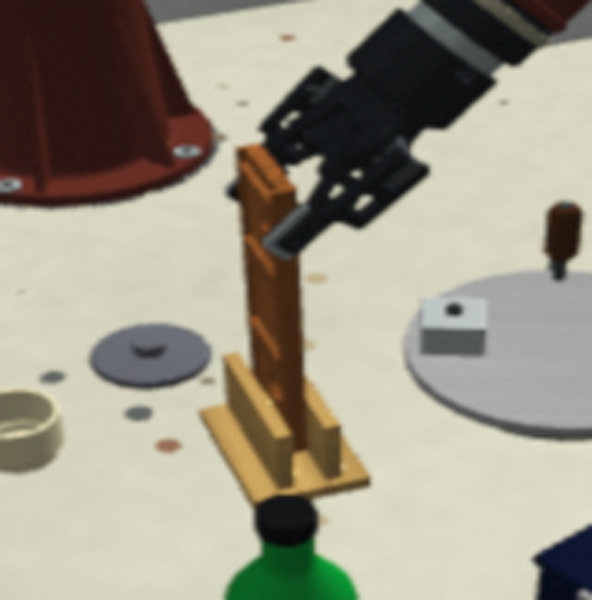

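move_arm:
  plan:
    - [0,0,0,0.01,0,0.01,255]
    - [0,0,0,0.02,0,0.02,255]
    - [0,0,0,0.03,0,0.03,255]
    - [0,0,0,0.038,0,0.038,255]
    - [0,0,0,0.045,0,0.045,255]
    - [0,0,0,0.045,0,0.045,255]
    - [0,0,0,0.045,0,0.045,255]

```text
time_s: 9.2
ee_pos: [533.5, -23.6, 216.3]
tcp_rot: [1.826, 1.705, -0.758]
wrist_force: [0.5, 0.4, -1.8]
grip_width: 64.3
```

```bash
python3 - <<'E'
from plan import *
chk()
z=None
p,d=get_image('scene');X=cloud('scene',p,d);hsv=cv2.cvtColor(p,cv2.COLOR_RGB2HSV)
m=(hsv[...,0]<14)&(hsv[...,1]>120)&(X[...,2]>5)&(X[...,2]<300)&(abs(X[...,0]-533)<60)&(abs(X[...,1]+24)<40)
P=X[m];print('top',np.percentile(P[:,2],99.5),'bottom',np.percentile(P[:,2],[.2,1]))
E
```

```text
t 9.2 pos [533.487 -23.644 216.256] err [-0.016 -0.066 -0.682] rot err deg 0.0875318488098733 F [ 0.502  0.363 -1.764] T [ 0.966 -0.026 -0.01 ] w 64.32084160770299 q [ 0.086  0.103 -0.121  1.5   -0.776  1.789]
top 254.41117414394944 bottom [23.767 30.888]
```

```bash
python3 - <<'E'
from plan import *
p,r=load(); p=p+[0,0,-2];
call([(p,r)])   # rows: lower 2
p,r=load(); zt=r.apply([0,0,1])
call([(p-120*zt,r)])
call([([490,0,390],ori(-4,0,-1))])
r2=ori(86,45,-1); g2=np.array([533.4,-23.6,212]); 
call([(g2-150*r2.apply([0,0,1]),r2)])
E
```

```text
[0.0, 0.0, 0.0, 0.006, 0.0, 0.006] minrows 0.0
--
[0.0, 0.0, 0.0, 0.0, 0.0, -0.48] minrows 2.4
--
[-0.195, 0.196, -0.471, -0.438, -0.18, -0.073] minrows 11.4
--
[-0.196, -0.196, -0.472, -0.181, -0.506, 0.288] minrows 11.5
--
```

move_arm:
  plan:
    - [0,0,0,0.003,0,0.003,255]
    - [0,0,0,0.006,0,0.006,255]
    - [0,0,0,0.006,0,0.006,255]
    - [0,0,0,0.006,0,0.006,200]
    - [0,0,0,0.006,0,0.006,150]
    - [0,0,0,0.006,0,0.006,100]
    - [0,0,0,0.006,0,0.006,50]
    - [0,0,0,0.006,0,0.006,0]
    - [0,0,0,0.006,0,0.006,0]
    - [0,0,0,0.006,0,0.006,0]
    - [0,0,0,0.006,0,0.006,0]
    - [0,0,0,0.006,0,0.006,0]

```text
time_s: 10.45
ee_pos: [533.5, -23.7, 214.1]
tcp_rot: [1.826, 1.705, -0.758]
wrist_force: [0.9, 0.4, -0.1]
grip_width: 85.6
```

```bash
cat > lean.py <<'E'
from plan import *
def lean(zlo=75,zhi=260):
    p,d=get_image('scene');X=cloud('scene',p,d);hsv=cv2.cvtColor(p,cv2.COLOR_RGB2HSV)
    m=(hsv[...,0]<14)&(hsv[...,1]>120)&(X[...,2]>zlo)&(X[...,2]<zhi)&(abs(X[...,0]-533)<60)&(abs(X[...,1]+24)<50)
    P=X[m];print('top',np.percentile(P[:,2],99.5))
    yy=P[:,1]+.07*(P[:,0]-533.3)
    for a in range(zlo,zhi,30):
        q=(P[:,2]>=a)&(P[:,2]<a+30); 
        if q.sum()>8: print(a,q.sum(),'yslot',np.percentile(yy[q],[2,25,50,75,98]),'x',np.percentile(P[q][:,0],[2,98]))
    return p
if __name__=='__main__': chk();lean()
E
python3 lean.py
```

```text
t 10.45 pos [533.487 -23.65  214.09 ] err [   7.479  105.828 -103.9  ] rot err deg 179.89543691047956 F [ 0.907  0.381 -0.133] T [ 0.672 -0.042 -0.008] w 85.64002576969636 q [ 0.086  0.104 -0.124  1.496 -0.776  1.789]
top 253.02025572542118
75 125 yslot [-33.355 -32.479 -30.712 -27.143 -20.941] x [508.578 568.518]
105 128 yslot [-32.98  -28.737 -27.763 -26.221 -20.222] x [502.288 568.033]
135 106 yslot [-33.7   -31.015 -28.3   -25.912 -20.288] x [504.339 569.034]
165 162 yslot [-33.725 -32.622 -29.621 -28.013 -20.595] x [504.385 567.886]
195 111 yslot [-33.448 -29.67  -28.753 -28.131 -23.028] x [502.245 567.926]
225 234 yslot [-34.215 -30.546 -28.211 -23.527  -6.926] x [492.641 567.297]
```

move_arm:
  plan:
    - [0,0,0,0,0,-0.06,0]
    - [0,0,0,0,0,-0.16,0]
    - [0,0,0,0,0,-0.28,0]
    - [0,0,0,0,0,-0.4,0]
    - [0,0,0,0,0,-0.48,0]
    - [0,0,0,0,0,-0.48,0]

```text
time_s: 11.1
ee_pos: [540.1, 62.7, 300.5]
tcp_rot: [1.825, 1.705, -0.754]
wrist_force: [0.7, -0.4, -0.1]
grip_width: 85.6
```

move_arm:
  plan:
    - [0,0,0,-0.15,0,-0.15,0]
    - [-0.03,0.03,-0.07,-0.25,-0.05,-0.2,0]
    - [-0.195,0.196,-0.471,-0.438,-0.18,-0.073,0]
    - [-0.195,0.196,-0.471,-0.438,-0.18,-0.073,0]
    - [-0.195,0.196,-0.471,-0.438,-0.18,-0.073,0]
    - [-0.195,0.196,-0.471,-0.438,-0.18,-0.073,0]
    - [-0.195,0.196,-0.471,-0.438,-0.18,-0.073,0]
    - [-0.195,0.196,-0.471,-0.438,-0.18,-0.073,0]
    - [-0.195,0.196,-0.471,-0.438,-0.18,-0.073,0]
    - [-0.195,0.196,-0.471,-0.438,-0.18,-0.073,0]
    - [-0.195,0.196,-0.471,-0.438,-0.18,-0.073,0]
    - [-0.195,0.196,-0.471,-0.438,-0.18,-0.073,0]
    - [-0.195,0.196,-0.471,-0.438,-0.18,-0.073,0]
    - [-0.195,0.196,-0.471,-0.438,-0.18,-0.073,0]
    - [-0.195,0.196,-0.471,-0.438,-0.18,-0.073,0]
    - [-0.195,0.196,-0.471,-0.438,-0.18,-0.073,0]
    - [-0.195,0.196,-0.471,-0.438,-0.18,-0.073,0]

```text
time_s: 12.8
ee_pos: [489.7, 0.6, 389.4]
tcp_rot: [0.113, 3.138, -0.004]
wrist_force: [0.0, -0.0, 1.0]
grip_width: 85.4
```

move_arm:
  plan:
    - [-0.196,-0.196,-0.472,-0.181,-0.506,0.1,0]
    - [-0.196,-0.196,-0.472,-0.181,-0.506,0.1,0]
    - [-0.196,-0.196,-0.472,-0.181,-0.506,0.1,0]
    - [-0.196,-0.196,-0.472,-0.181,-0.506,0.2,0]
    - [-0.196,-0.196,-0.472,-0.181,-0.506,0.288,0]
    - [-0.196,-0.196,-0.472,-0.181,-0.506,0.288,0]
    - [-0.196,-0.196,-0.472,-0.181,-0.506,0.288,0]
    - [-0.196,-0.196,-0.472,-0.181,-0.506,0.288,0]
    - [-0.196,-0.196,-0.472,-0.181,-0.506,0.288,0]
    - [-0.196,-0.196,-0.472,-0.181,-0.506,0.288,0]
    - [-0.196,-0.196,-0.472,-0.181,-0.506,0.288,0]
    - [-0.196,-0.196,-0.472,-0.181,-0.506,0.288,0]
    - [-0.196,-0.196,-0.472,-0.181,-0.506,0.288,0]
    - [-0.196,-0.196,-0.472,-0.181,-0.506,0.288,0]

```text
time_s: 14.2
ee_pos: [525.8, -128.8, 317.6]
tcp_rot: [-1.686, 1.816, 0.702]
wrist_force: [-0.1, -0.0, -0.3]
grip_width: 85.1
```

```bash
python3 - <<'E'
from lean import *
chk()
s=observe();p,d=get_image('wrist');cv2.imwrite('pics/w2.png',p[:,:,::-1]);np.savez('pics/w2.npz',p=p,d=d,pos=s['ee_pos'],rot=s['tcp_rot'])
lean()
p,r=load();r2=ori(86,45,-1); g2=np.array([533.4,-23.6,212]);zt=r2.apply([0,0,1])
open('cmd.bak','w').write(open('cmd.json').read())
call([(g2-70*zt,r2),(g2,r2)])
E
```

```text
t 14.2 pos [ 525.797 -128.793  317.571] err [-0.21   0.685 -0.419] rot err deg 0.23591511640865437 F [-0.139 -0.003 -0.338] T [-0.634  0.049 -0.011] w 85.1217818044146 q [-0.786  0.36   0.319  2.111  0.562 -2.456]
top 252.64608363258182
75 125 yslot [-32.603 -31.44  -29.709 -26.695 -20.311] x [506.637 568.05 ]
105 128 yslot [-31.922 -27.943 -26.725 -25.762 -19.309] x [503.162 568.051]
135 101 yslot [-32.151 -29.082 -26.85  -24.5   -19.439] x [503.521 568.441]
165 171 yslot [-32.224 -30.878 -27.705 -26.192 -18.653] x [504.555 567.912]
195 138 yslot [-31.553 -27.11  -26.421 -24.339 -18.942] x [503.103 567.968]
225 215 yslot [-31.961 -28.678 -25.852 -21.747 -17.883] x [504.114 567.778]
[0.0, 0.001, 0.0, 0.0, 0.0, 0.32] minrows 1.6
[0.0, 0.001, 0.0, 0.001, 0.0, 0.6] minrows 3.0
--
```

View pics/w2.png

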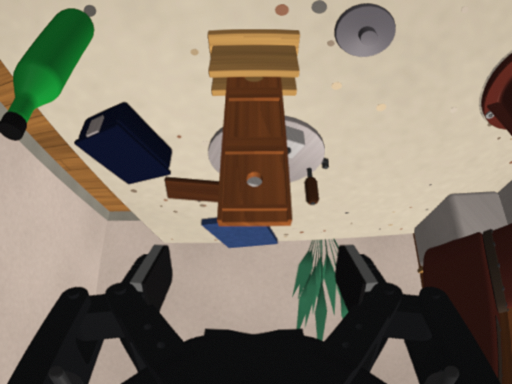

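```bash
cat > ik.py <<'E'
from plan import *
from scipy.optimize import least_squares
D=[([248.86,-545.59,249.5],[-3.0686,-.66655,0],[-1.3607,.1047,.0964,1.5639,0,1.3531]),
([435.08,15.02,219.5],[-2.225,-1.332,-.918],[-.794,-.492,-.645,1.701,.738,1.158]),
([487.14,117.24,68.7],[-2.22,-1.333,-.917],[-.483,-.439,-.878,1.125,.783,1.58]),
([532.93,-23.9,329.2],[1.829,1.705,-.757],[.085,.087,.068,1.704,-.774,1.788]),
([533.49,-23.64,216.3],[1.826,1.705,-.758],[.086,.103,-.121,1.5,-.776,1.789]),
([525.8,-128.8,317.6],[-1.686,1.816,.702],[-.786,.36,.319,2.111,.562,-2.456])]
LO=np.array([-2.99,-.84,-1.1,-1.84,-1.51,-3.14]);HI=np.array([2.99,1.86,1.16,2.11,1.56,3.14])
def wr(p,r,L,c):
    z=r.apply([0,0,1]);w=np.asarray(p)-L*z;rr=np.hypot(w[0],w[1])
    j1=np.arctan2(w[1],w[0])-np.arcsin(c/rr);return z,w,j1,np.sqrt(rr**2-c**2)
def planar(q2,q3,k): # a,z0,L2,L3,e
    f=q2-q3+k[4]; return k[0]+k[2]*np.sin(q2)+k[3]*np.cos(f), k[1]+k[2]*np.cos(q2)-k[3]*np.sin(f)
def res(x):
    o=[]
    for p,rv,q in D:
        z,w,j1,rho=wr(p,R.from_rotvec(rv),x[0],x[1]);a=planar(q[1],q[2],x[2:])
        o+=[500*(j1-q[0]),a[0]-rho,a[1]-w[2]]
    return o
f=least_squares(res,[284,129,100,100,430,450,0.]);X=f.x
def ik(p,r,show=True):
    z,w,j1,rho=wr(p,r,X[0],X[1]);k=X[2:]
    s=least_squares(lambda v:[planar(v[0],v[1],k)[0]-rho,planar(v[0],v[1],k)[1]-w[2]],[0,0])
    rad=np.array([np.cos(j1),np.sin(j1),0]);lat=np.array([-np.sin(j1),np.cos(j1),0])
    pit=np.arctan2(-z[2],z@rad);j5=np.arcsin(z@lat);j4=pit-s.x[0]+s.x[1]
    # j6: reference x axis at j6=0
    x0=np.cross(lat,z);x0/=np.linalg.norm(x0)   # in-plane perpendicular
    x=r.apply([1,0,0]);j6=np.arctan2(np.cross(x0,x)@z,x0@x)
    q=np.array([j1,*s.x,j4,j5,j6]); return q,np.hypot(*s.fun)
if __name__=='__main__':
    print(X,np.abs(f.fun).max())
    for p,rv,q in D: print(ik(p,R.from_rotvec(rv))[0],np.array(q))
    r2=ori(86,45,-1);g2=np.array([533.4,-23.6,212]);print('g2',ik(g2,r2)); print('up',ik(g2+[0,0,120],r2))
    print('w2',ik([490,0,390],ori(-4,0,-1)))
E
python3 ik.py
```

```text
[288.834 128.002 -41.607 154.726 313.785 566.956  -0.145] 36.22861162215577
[-1.358  0.212  0.204  1.564 -0.     1.356] [-1.361  0.105  0.096  1.564  0.     1.353]
[-0.798 -0.58  -0.711  1.726  0.737  1.153] [-0.794 -0.492 -0.645  1.701  0.738  1.158]
[-0.487 -0.408 -0.856  1.12   0.783  1.574] [-0.483 -0.439 -0.878  1.125  0.783  1.58 ]
[ 0.094  0.128  0.103  1.706 -0.773  1.8  ] [ 0.085  0.087  0.068  1.704 -0.774  1.788]
[ 0.095  0.123 -0.103  1.505 -0.775  1.8  ] [ 0.086  0.103 -0.121  1.5   -0.776  1.789]
[-0.788  0.24   0.206  2.119  0.562 -2.457] [-0.786  0.36   0.319  2.111  0.562 -2.456]
g2 (array([-0.641,  0.093, -0.142,  1.832,  0.637, -2.308]), np.float64(1.2710574864626038e-13))
up (array([-0.641,  0.099,  0.077,  2.044,  0.637, -2.308]), np.float64(1.1368683772161603e-13))
w2 (array([-0.264, -0.038,  0.198,  1.807,  0.   , -0.194]), np.float64(1.2710574864626038e-13))
```

```bash
cp cmd.bak cmd.json; python3 - <<'E'
from plan import *
r2=ori(86,45,-1); g2=np.array([533.4,-22.8,212]);zt=r2.apply([0,0,1])
call([(g2-70*zt,r2),(g2,r2)])
E
```

```text
[0.0, 0.001, 0.0, -0.002, 0.0, 0.322] minrows 1.6
[0.0, 0.001, 0.0, -0.002, 0.0, 0.602] minrows 3.0
--
```

move_arm:
  plan:
    - [0,0.001,0,-0.002,0,0.16,0]
    - [0,0.001,0,-0.002,0,0.322,0]
    - [0,0.001,0,-0.002,0,0.4,0]
    - [0,0.001,0,-0.002,0,0.46,0]
    - [0,0.001,0,-0.002,0,0.51,0]
    - [0,0.001,0,-0.002,0,0.56,0]
    - [0,0.001,0,-0.002,0,0.602,0]
    - [0,0.001,0,-0.002,0,0.602,0]
    - [0,0.001,0,-0.002,0,0.602,0]

```text
time_s: 15.2
ee_pos: [533.5, -22.9, 211.7]
tcp_rot: [-1.691, 1.814, 0.697]
wrist_force: [-0.1, -0.3, -0.3]
grip_width: 85.5
```

```bash
python3 - <<'E'
from lean import *
chk();p=lean()
a=cv2.resize(p[60:260,150:310],None,fx=3.7,fy=3,interpolation=cv2.INTER_CUBIC);cv2.imwrite('pics/s4.png',a[:,:,::-1])
E
```

```text
t 15.2 pos [533.549 -22.931 211.679] err [ 0.023 -0.156 -0.44 ] rot err deg 0.09864613637481891 F [-0.066 -0.337 -0.301] T [-0.675  0.054  0.017] w 85.49868139656117 q [-0.637  0.21  -0.036  1.814  0.637 -2.302]
top 252.8936555675031
75 129 yslot [-32.589 -31.528 -29.119 -25.996 -18.885] x [507.476 567.596]
105 131 yslot [-31.599 -27.615 -26.846 -25.923 -19.84 ] x [504.059 567.94 ]
135 103 yslot [-32.064 -28.904 -26.655 -24.61  -18.824] x [503.455 568.78 ]
165 102 yslot [-32.149 -31.308 -29.484 -24.439 -18.483] x [520.543 568.656]
195 44 yslot [-42.934 -27.222 -26.393 -25.969 -19.406] x [500.669 581.666]
225 217 yslot [-31.847 -28.857 -25.891 -21.464 -17.561] x [502.736 567.939]
```

View pics/s4.png

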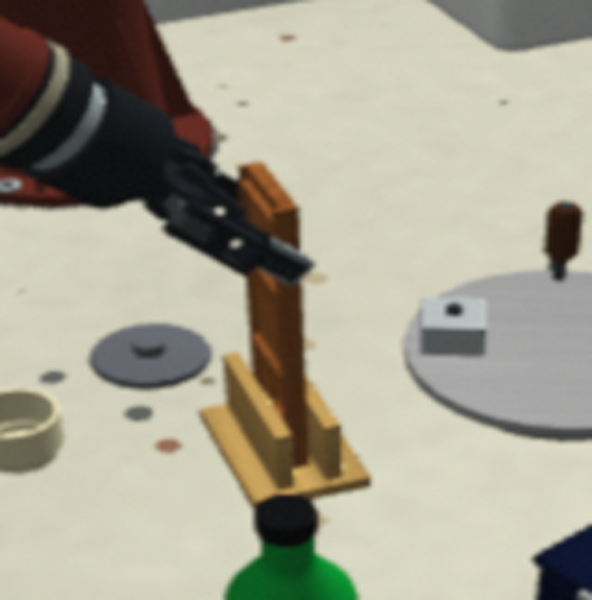

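move_arm:
  plan:
    - [0,0,0,0,0,0,255]
    - [0,0,0,0,0,0,255]
    - [0,0,0,0,0,0,255]
    - [0,0,0,0,0,0,255]
    - [0,0,0,0,0,0,255]
    - [0,0,0,0,0,0,255]
    - [0,0,0,0,0,0,255]
    - [0,0,0,0,0,0,255]
    - [0,0,0,0,0,0,255]
  newtons: 100

```text
time_s: 16.15
ee_pos: [533.7, -23.0, 212.2]
tcp_rot: [-1.69, 1.814, 0.696]
wrist_force: [-1.3, 0.3, 5.5]
grip_width: 64.1
```

```bash
cat > path.py <<'E'
from ik import *
from scipy.spatial.transform import Slerp
def check(keys,n=6):
    for (p0,r0),(p1,r1) in zip(keys[:-1],keys[1:]):
        sl=Slerp([0,1],R.concatenate([r0,r1]))
        for t in np.linspace(0,1,n):
            p=np.array(p0)*(1-t)+np.array(p1)*t;r=sl(t);q,e=ik(p,r)
            bad=(q<LO+.03)|(q>HI-.03)
            far=p+r.apply(np.array([1,0,1])/np.sqrt(2)*200)
            print(p,q,'%.0f'%e,'BAD' if bad.any() else '','far',far)
        print()
E
python3 - <<'E'
from path import *
chk()
n='top';p,d=get_image(n);X2=cloud(n,p,d);hsv=cv2.cvtColor(p,cv2.COLOR_RGB2HSV)
for n in('top','scene'):
    p,d=get_image(n);Xc=cloud(n,p,d)
    m=(abs(Xc[...,2]-66)<4)&(np.hypot(Xc[...,0]-525,Xc[...,1]-189.5)<112)
    for q,s,c in mask_blobs(m,40):
        c2=max(cv2.findContours(q.astype(np.uint8),cv2.RETR_EXTERNAL,cv2.CHAIN_APPROX_NONE)[0],key=len)[:,0]
        rr=cv2.minAreaRect(plane(n,c2,66)[:,:2].astype(np.float32)); print(n,s[4],Xc[q].mean(0),rr)
p,r=load();lift=p+[0,0,90]
r1=ori(164,0,1);rf=ori(62,45,1)
C=np.array([525.0,189.3]);y=np.array([np.cos(np.radians(62)),np.sin(np.radians(62))])
fin=np.r_[C-79.7*y,73.5];print('fin',fin)
check([(p,r),(lift,r),([480,20,400],r1),(fin+[0,0,90],rf),(fin,rf)],5)
E
```

```text
t 16.15 pos [533.744 -22.989 212.178] err [ 0.218 -0.213  0.059] rot err deg 0.09900373051870573 F [-1.35   0.321  5.479] T [0.12  0.148 0.11 ] w 64.08398105181759 q [-0.637  0.21  -0.036  1.814  0.638 -2.302]
top 185 [560.454 255.826  65.778] ((560.6585083007812, 256.1562194824219), (44.53094482421875, 43.43608856201172), 62.27479553222656)
top 221 [489.883 122.865  65.673] ((489.8011169433594, 122.43891906738281), (43.57588577270508, 43.51752471923828), 61.97053909301758)
scene 179 [493.772 120.407  64.985] ((494.297607421875, 119.10786437988281), (42.52565002441406, 46.22734832763672), 62.268272399902344)
scene 163 [564.316 253.55   65.127] ((563.267578125, 254.00502014160156), (45.82499694824219, 45.454959869384766), 64.7460708618164)
fin [487.583 118.929  73.5  ]
[533.526 -22.776 212.119] [-0.639  0.091 -0.143  1.83   0.637 -2.305] 0  far [533.494 -23.037  12.119]
[533.526 -22.776 234.619] [-0.639  0.086 -0.108  1.869  0.637 -2.305] 0  far [533.494 -23.037  34.619]
[533.526 -22.776 257.119] [-0.639  0.084 -0.071  1.909  0.637 -2.305] 0  far [533.494 -23.037  57.119]
[533.526 -22
[... 1023 characters left out ...]
625] [-0.444 -0.307 -0.446  1.57   0.612  1.094] 0  far [501.394 290.619 188.394]
[487.583 118.929 163.5  ] [-0.484 -0.485 -0.744  1.308  0.785  1.577] 0  far [581.477 295.519 163.5  ]

[487.583 118.929 163.5  ] [-0.484 -0.485 -0.744  1.308  0.785  1.577] 0  far [581.477 295.519 163.5  ]
[487.583 118.929 141.   ] [-0.484 -0.474 -0.775  1.265  0.785  1.577] 0  far [581.477 295.519 141.   ]
[487.583 118.929 118.5  ] [-0.484 -0.458 -0.804  1.22   0.785  1.577] 0  far [581.477 295.519 118.5  ]
[487.583 118.929  96.   ] [-0.484 -0.437 -0.829  1.175  0.785  1.577] 0  far [581.477 295.519  96.   ]
[487.583 118.929  73.5  ] [-0.484 -0.412 -0.851  1.127  0.785  1.577] 0  far [581.477 295.519  73.5  ]
```

```bash
python3 - <<'E'
from plan import *
p,r=load()
call([(p+[0,0,90],r)])
call([([480,20,400],ori(164,0,1))])
rf=ori(62,45,1)
call([([487.2,119.5,163.5],rf)])
E
```

```text
[0.0, 0.0, 0.0, -0.254, 0.0, -0.255] minrows 1.8
--
[0.221, 0.179, 0.534, -0.387, 0.226, -0.167] minrows 12.7
--
[-0.221, 0.179, 0.534, 0.082, 0.391, 0.946] minrows 12.7
--
```

move_arm:
  plan:
    - [0,0,0,-0.02,0,-0.02,255]
    - [0,0,0,-0.06,0,-0.06,255]
    - [0,0,0,-0.1,0,-0.1,255]
    - [0,0,0,-0.14,0,-0.14,255]
    - [0,0,0,-0.18,0,-0.18,255]
    - [0,0,0,-0.22,0,-0.22,255]
    - [0,0,0,-0.254,0,-0.255,255]
    - [0,0,0,-0.254,0,-0.255,255]

```text
time_s: 17.1
ee_pos: [534.0, -23.0, 303.3]
tcp_rot: [-1.692, 1.813, 0.694]
wrist_force: [-0.4, -0.1, -2.0]
grip_width: 64.1
```

move_arm:
  plan:
    - [0.007,0.006,0.018,-0.013,0.008,-0.006,255]
    - [0.022,0.018,0.053,-0.039,0.023,-0.017,255]
    - [0.037,0.03,0.089,-0.064,0.038,-0.028,255]
    - [0.052,0.042,0.125,-0.09,0.053,-0.039,255]
    - [0.066,0.054,0.16,-0.116,0.068,-0.05,255]
    - [0.081,0.066,0.196,-0.142,0.083,-0.061,255]
    - [0.096,0.078,0.231,-0.168,0.098,-0.072,255]
    - [0.111,0.09,0.267,-0.194,0.113,-0.084,255]
    - [0.125,0.101,0.303,-0.219,0.128,-0.095,255]
    - [0.14,0.113,0.338,-0.245,0.143,-0.106,255]
    - [0.155,0.125,0.374,-0.271,0.158,-0.117,255]
    - [0.169,0.137,0.409,-0.297,0.173,-0.128,255]
    - [0.184,0.149,0.445,-0.323,0.188,-0.139,255]
    - [0.199,0.161,0.481,-0.348,0.203,-0.15,255]
    - [0.214,0.173,0.516,-0.374,0.218,-0.161,255]
    - [0.221,0.179,0.534,-0.387,0.226,-0.167,255]
    - [0.221,0.179,0.534,-0.387,0.226,-0.167,255]
    - [0.221,0.179,0.534,-0.387,0.226,-0.167,255]

```text
time_s: 18.9
ee_pos: [480.0, 20.4, 398.6]
tcp_rot: [-0.435, -3.111, 0.002]
wrist_force: [-0.3, -0.1, -2.3]
grip_width: 64.0
```

move_arm:
  plan:
    - [-0.007,0.006,0.018,0.003,0.013,0.032,255]
    - [-0.022,0.018,0.053,0.008,0.039,0.095,255]
    - [-0.037,0.03,0.089,0.014,0.065,0.158,255]
    - [-0.052,0.042,0.125,0.019,0.091,0.221,255]
    - [-0.066,0.054,0.16,0.025,0.117,0.284,255]
    - [-0.081,0.066,0.196,0.03,0.143,0.347,255]
    - [-0.096,0.078,0.231,0.036,0.169,0.41,255]
    - [-0.111,0.09,0.267,0.041,0.196,0.473,255]
    - [-0.125,0.101,0.303,0.046,0.222,0.536,255]
    - [-0.14,0.113,0.338,0.052,0.248,0.599,255]
    - [-0.155,0.125,0.374,0.057,0.274,0.662,255]
    - [-0.169,0.137,0.409,0.063,0.3,0.725,255]
    - [-0.184,0.149,0.445,0.068,0.326,0.788,255]
    - [-0.199,0.161,0.481,0.074,0.352,0.851,255]
    - [-0.214,0.173,0.516,0.079,0.378,0.914,255]
    - [-0.221,0.179,0.534,0.082,0.391,0.946,255]
    - [-0.221,0.179,0.534,0.082,0.391,0.946,255]
    - [-0.221,0.179,0.534,0.082,0.391,0.946,255]

```text
time_s: 20.7
ee_pos: [487.1, 118.9, 162.7]
tcp_rot: [-2.219, -1.337, -0.918]
wrist_force: [-0.2, 0.5, -2.0]
grip_width: 64.1
```

```bash
python3 - <<'E'
from plan import *
chk()
s=observe();p,d=get_image('wrist');np.savez('pics/w3.npz',p=p,d=d,pos=s['ee_pos'],rot=s['tcp_rot'])
p2,d2=get_image('scene');np.savez('pics/s5.npz',p=p2,d=d2)
t,dt=get_image('top');np.savez('pics/t5.npz',p=t,d=dt)
a=np.hstack([p,cv2.resize(p2[80:230,220:400],(460,384))])
cv2.imwrite('pics/c5.png',cv2.resize(a,None,fx=.82,fy=.82)[:,:,::-1])
for n,I,D in(('top',t,dt),('scene',p2,d2)):
    X=cloud(n,I,D);hsv=cv2.cvtColor(I,cv2.COLOR_RGB2HSV)
    m=(hsv[...,0]<18)&(hsv[...,1]>90)&(X[...,2]>140)&(X[...,2]<190)&(abs(X[...,0]-525)<110)&(X[...,1]>40)&(X[...,1]<330)
    P=X[m];u=np.array([.469,.883]);s_=(P[:,:2]-[525.1,189.1])@u;l=(P[:,:2]-[525.1,189.1])@[.883,-.469]
    print(n,len(P))
    for a in range(-120,130,30):
        q=(s_>a)&(s_<a+30)
        if q.sum()>5: print(a,q.sum(),'z',np.percentile(P[q][:,2],[10,50,90]),'lat',np.percentile(l[q],[3,97]),'smax',s_[q].max())
E
```

```text
t 20.7 pos [487.119 118.936 162.663] err [-0.048 -0.544 -0.74 ] rot err deg 0.24589023763081955 F [-0.223  0.529 -2.039] T [-0.935  0.549  0.035] w 64.06716250394703 q [-0.479 -0.538 -0.771  1.326  0.782  1.583]
top 2032
-120 129 z [162.725 164.771 169.079] lat [-27.728  28.207] smax -90.04230882758704
-90 266 z [162.348 164.767 168.603] lat [-30.093  31.057] smax -60.025349770692685
-60 297 z [163.141 167.787 170.921] lat [-29.258  30.4  ] smax -30.21094396116603
-30 284 z [162.1   164.481 168.187] lat [-29.369  30.716] smax -0.15674535465339362
0 297 z [161.821 164.121 167.623] lat [-29.062  30.821] smax 29.95463228956543
30 276 z [162.722 167.37  170.546] lat [-28.876  31.406] smax 59.94437410657896
60 210 z [162.013 163.93  167.401] lat [-29.353  32.181] smax 89.90660569285023
90 272 z [161.46  164.252 168.121] lat [-28.07   31.708] smax 119.27736437541922
scene 1681
-120 64 z [159.955 164.941 174.537] lat [-32.725  63.581] smax -90.02442699324185
-90 168 z [161.528 164.135 168.443] lat [-32.588  33.487] smax -60.631040637784125
-60 246 z [162.297 167.052 169.716] lat [-29.214  35.729] smax -30.05369688613445
-30 251 z [159.887 163.839 167.984] lat [-31.102  36.656] smax -0.012455291189466984
0 249 z [161.149 163.713 168.073] lat [-29.84  35.88] smax 29.817394820490076
30 241 z [161.323 166.836 169.122] lat [-29.241  36.385] smax 59.73413609854308
60 222 z [159.292 163.196 167.481] lat [-30.587  36.541] smax 89.90223608889383
90 240 z [161.202 163.365 167.983] lat [-28.712  36.342] smax 119.87669150879066
```

View pics/c5.png

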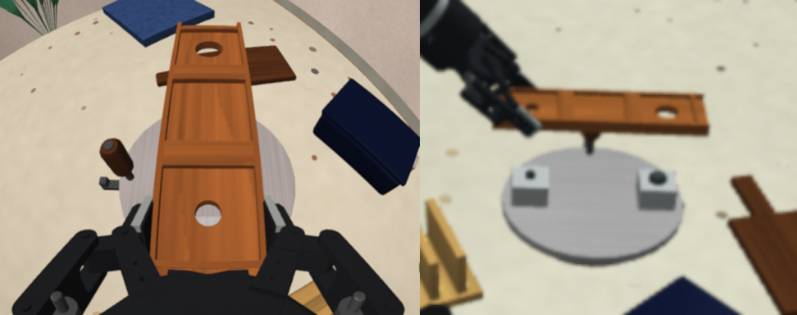

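```bash
python3 - <<'E'
from plan import *
p,r=load()
r=R.from_euler('z',.2,degrees=True)*r
p=p+[.3,-.1,0]
call([(np.r_[p[:2],84.5],r)])
p=load()[0]
call([(np.r_[p[:2],74.5],r)])
E
```

```text
[0.001, 0.0, -0.001, -0.223, 0.001, 0.224] minrows 1.6
--
[0.0, 0.0, 0.0, -0.028, 0.0, 0.028] minrows 0.2
--
```

move_arm:
  plan:
    - [0,0,0,-0.03,0,0.03,255]
    - [0.001,0,-0.001,-0.07,0.001,0.07,255]
    - [0.001,0,-0.001,-0.11,0.001,0.11,255]
    - [0.001,0,-0.001,-0.15,0.001,0.15,255]
    - [0.001,0,-0.001,-0.19,0.001,0.19,255]
    - [0.001,0,-0.001,-0.21,0.001,0.21,255]
    - [0.001,0,-0.001,-0.223,0.001,0.224,255]
    - [0.001,0,-0.001,-0.223,0.001,0.224,255]
    - [0.001,0,-0.001,-0.223,0.001,0.224,255]

```text
time_s: 21.75
ee_pos: [487.7, 119.1, 83.8]
tcp_rot: [-2.216, -1.338, -0.916]
wrist_force: [-0.0, -0.0, -2.9]
grip_width: 64.5
```

```bash
python3 - <<'E'
from plan import *
s=observe();print(s['ee_pos'],s['wrist_force'],s['ft_torque'])
p,d=get_image('wrist');p2,d2=get_image('top')
a=cv2.resize(p[20:300,150:360],(420,560),interpolation=cv2.INTER_CUBIC);b=cv2.resize(p2[165:245,145:245],(380,304),interpolation=cv2.INTER_CUBIC)
c=np.zeros((560,800,3),np.uint8);c[:,:420]=a;c[:304,420:]=b
cv2.imwrite('pics/c6.png',c[:,:,::-1])
E
```

```text
[487.661 119.135  83.807] [-0.026 -0.032 -2.901] [-0.975  0.511 -0.032]
```

View pics/c6.png

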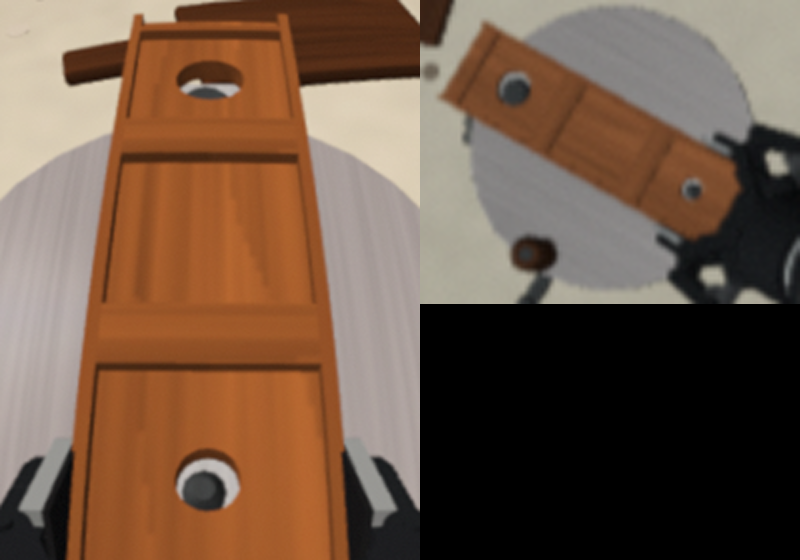

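move_arm:
  plan:
    - [0,0,0,0,-0.002,0,255]
    - [0,0,0,-0.006,-0.002,0.006,255]
    - [0,0,0,-0.012,-0.002,0.012,255]
    - [0,0,0,-0.018,-0.002,0.018,255]
    - [0,0,0,-0.023,-0.002,0.023,255]
    - [0,0,0,-0.028,-0.002,0.028,255]
    - [0,0,0,-0.028,-0.002,0.028,255]
    - [0,0,0,-0.028,-0.002,0.028,255]

```text
time_s: 22.65
ee_pos: [487.5, 119.6, 74.6]
tcp_rot: [-2.215, -1.337, -0.918]
wrist_force: [-2.1, -0.2, 6.2]
grip_width: 64.1
```

```bash
python3 - <<'E'
from plan import *
p,r=load();save(p+r.apply([0,-.5,0]),r);chk()
d=get_image('top')[1];X=cloud('top',None,d)
P=X[(np.hypot(X[...,0]-525,X[...,1]-189)<125)];s=(P[:,:2]-[525.1,189.1])@[.469,.883];l=(P[:,:2]-[525.1,189.1])@[.883,-.469]
for a in range(-100,120,20):
    q=(abs(s-a)<10)&(abs(l)<25)&(abs(P[:,2]-78)<12);print(a,q.sum(),np.percentile(P[q][:,2],[20,50,80]))
E
```

```text
t 22.65 pos [487.512 119.621  74.566] err [ 0.54  -0.027  0.081] rot err deg 0.10224341511001665 F [-2.088 -0.183  6.228] T [0.082 0.49  0.4  ] w 64.07981437835852 q [-0.478 -0.445 -0.871  1.136  0.785  1.581]
-100 94 [74.159 76.146 77.807]
-80 126 [73.538 75.217 77.727]
-60 124 [74.341 75.676 77.514]
-40 134 [77.319 80.042 81.75 ]
-20 119 [74.213 76.166 78.121]
0 126 [73.859 75.905 77.69 ]
20 130 [73.804 75.686 77.1  ]
40 118 [78.735 81.072 82.666]
60 120 [73.872 75.418 77.229]
80 119 [72.62  75.37  76.723]
100 130 [74.601 76.124 78.638]
```

move_arm:
  plan:
    - [0,0,0,0,0,0,200]
    - [0,0,0,0,0,0,120]
    - [0,0,0,0,0,0,60]
    - [0,0,0,0,0,0,0]
    - [0,0,0,0,0,0,0]
    - [0,0,0,0,0,0,0]
    - [0,0,0,0,0,0,0]
    - [0,0,0,0,0,-0.1,0]
    - [0,0,0,0,0,-0.2,0]
    - [0,0,0,0,0,-0.35,0]
    - [0,0,0,0,0,-0.5,0]
    - [0,0,0,0,0,-0.5,0]

```text
time_s: 23.9
ee_pos: [446.7, 38.4, 165.2]
tcp_rot: [-2.22, -1.338, -0.919]
wrist_force: [0.7, -0.2, 0.1]
grip_width: 85.5
```

```bash
python3 - <<'E'
from meas import *
from plan import *
p,r=load();save(p+r.apply([0,0,-125]),r);chk()
np.set_printoptions(precision=1,suppress=True)
s=observe();im,d=get_image('wrist')
t,dt=get_image('top');X=cloud('top',None,dt)
P=X[(np.hypot(X[...,0]-525,X[...,1]-189)<125)];sy=(P[:,:2]-[525.1,189.1])@[.469,.883];l=(P[:,:2]-[525.1,189.1])@[.883,-.469]
for a in (-110,-76,-38,0,38,76,110):
    for lo,hi in((-26,0),(0,26)):
        q=(abs(sy-a)<8)&(l>lo)&(l<hi)&(abs(P[:,2]-78)<12);print(a,lo,q.sum(),np.percentile(P[q][:,2],[50]),end=' ')
print()
hsv=cv2.cvtColor(t,cv2.COLOR_RGB2HSV)
b=(P,)
m=(hsv[...,0]>6)&(hsv[...,0]<17)&(hsv[...,1]>90)&(abs(X[...,2]-77)<8)&(np.hypot(X[...,0]-525,X[...,1]-189)<135)
bb=max(mask_blobs(m),key=lambda b:b[1][4])[0]
c=max(cv2.findContours(bb.astype(np.uint8),cv2.RETR_EXTERNAL,cv2.CHAIN_APPROX_NONE)[0],key=len)[:,0]
print('bar rect',cv2.minAreaRect(plane('top',c,81)[:,:2].astype(np.float32)))
m,_=ramekins('top',t,dt)
for q,s_,cc in mask_blobs(m,40): 
    Q=X[q&(X[...,2]>38)];cs,_=cv2.findContours(q.astype(np.uint8),cv2.RETR_EXTERNAL,cv2.CHAIN_APPROX_NONE)
    w=plane('top',cs[0][:,0],44)[:,:2].astype(np.float32);print('ram',cc,Q.mean(0),cv2.fitEllipse(w))
a=cv2.resize(im[20:300,150:360],(420,560),interpolation=cv2.INTER_CUBIC)
sc,ds=get_image('scene');np.savez('pics/s7.npz',p=sc,d=ds)
bq=cv2.resize(sc[130:210,240:370],(380,234),interpolation=cv2.INTER_CUBIC)
C=np.zeros((560,800,3),np.uint8);C[:,:420]=a;C[:234,420:]=bq;cv2.imwrite('pics/c7.png',C[:,:,::-1])
E
```

```text
t 23.9 pos [446.703  38.419 165.213] err [ 0.893 -3.143  2.222] rot err deg 0.35435681013326226 F [ 0.736 -0.151  0.077] T [-0.634  0.285 -0.027] w 85.5313614058791 q [-0.724 -0.491 -0.74   1.546  0.756  1.244]
-110 -26 56 [76.7] -110 0 53 [76.1] -76 -26 49 [75.8] -76 0 49 [75.1] -38 -26 54 [80.6] -38 0 53 [80.8] 0 -26 52 [75.8] 0 0 51 [75.8] 38 -26 55 [80.7] 38 0 53 [80.6] 76 -26 50 [74.8] 76 0 49 [75.] 110 -26 51 [77.] 110 0 48 [77.] 
bar rect ((524.3369140625, 187.61160278320312), (238.02024841308594, 64.02351379394531), 61.64051818847656)
ram [359.8 177.4] [ 607.4 -289.2   42.9] ((606.1143188476562, -288.1280212402344), (59.90672302246094, 63.77067947387695), 36.77744674682617)
ram [384.  218.1] [ 489.7 -358.4   43. ] ((488.5704345703125, -355.738037109375), (59.81883239746094, 64.9128189086914), 12.529396057128906)
ram [323.1 226.9] [ 460.9 -181.5   43.3] ((460.26617431640625, -179.92466735839844), (59.08908462524414, 61.42272186279297), 10.017284393310547)
```

View pics/c7.png

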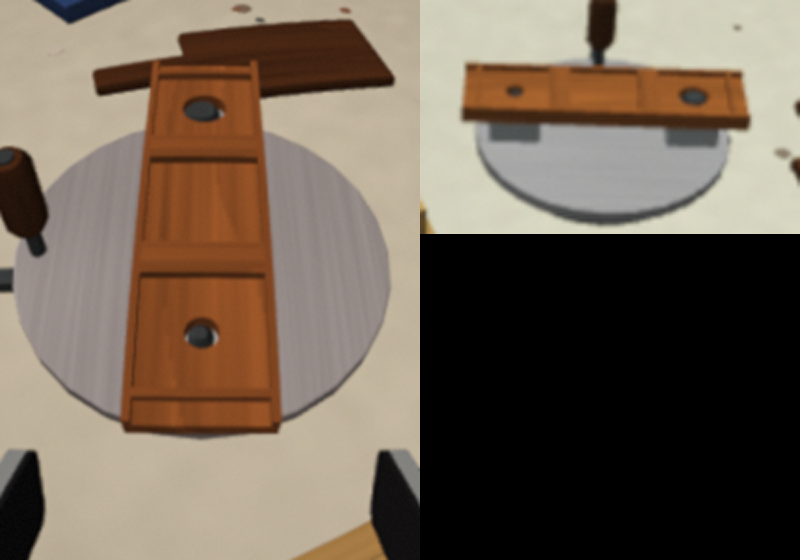

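```bash
python3 - <<'E'
from path import *
p,r=load();r1=ori(62,0,1)
check([(p,r),([430,-60,220],r1),([461,-181,150],r1),([461,-181,28],r1)],3)
check([([607,-289,28],r1),([607,-289,150],r1),([489,-357,150],r1),([489,-357,28],r1)],2)
Y=np.array([np.cos(np.radians(62)),np.sin(np.radians(62))])
for s in(-76,0,76): print(ik([*(np.array([524.8,189])+s*Y),104],r1)[0],ik([*(np.array([524.8,189])+s*Y),180],r1)[0])
call([([430,-60,220],r1)])
call([([461,-181,150],r1)])
E
```

```text
[445.809  41.562 162.99 ] [-0.723 -0.566 -0.802  1.565  0.756  1.241] 0  far [539.076 218.483 162.724]
[437.905  -9.219 191.495] [-0.595 -0.48  -0.58   1.516  0.39   1.454] 0  far [524.314 154.05  114.835]
[430. -60. 220.] [-0.438 -0.349 -0.389  1.531 -0.     1.622] 0  far [496.393  64.868  78.579]

[430. -60. 220.] [-0.438 -0.349 -0.389  1.531  0.     1.622] 0  far [496.393  64.868  78.579]
[ 445.5 -120.5  185. ] [-0.545 -0.263 -0.38   1.455  0.     1.514] 0  far [511.893   4.368  43.579]
[ 461. -181.  150.] [-0.636 -0.148 -0.339  1.38   0.     1.424] 0  far [527.393 -56.132   8.579]

[ 461. -181.  150.] [-0.636 -0.148 -0.339  1.38   0.     1.424] 0  far [527.393 -56.132   8.579]
[ 461. -181.   89.] [-0.636 -0.128 -0.428  1.27   0.     1.424] 0  far [527.393 -56.132 -52.421]
[ 461. -181.   28.] [-0.636 -0.085 -0.498  1.157  0.     1.424] 0  far [ 527.393  -56.132 -113.421]

[ 607. -289.   28.] [-0.636  0.486  0.136  1.221  0.     1.424] 0  far [ 673.393 -164.132 -113.421]
[ 607. -289.  150.] [-0.636  0.443  0.3    1.427  0.     1.424] 0  far [ 673.393 -164.132    8.579]

[ 607. -289.  150.] [-0.636  0.443  0.3    1.427  0.     1.424] 0  far [ 673.393 -164.132    8.579]
[ 489. -357.  150.] [-0.844  0.215  0.031  1.387  0.     1.216] 0  far [ 555.393 -232.132    8.579]

[ 489. -357.  150.] [-0.844  0.215  0.031  1.387  0.     1.216] 0  far [ 555.393 -232.132    8.579]
[ 489. -357.   28.] [-0.844  0.271 -0.123  1.176  0.     1.216] 0  far [ 555.393 -232.132 -113.421]

[-0.013 -0.105 -0.381  1.295  0.     2.047] [-0.013 -0.121 -0.261  1.431  0.     2.047]
[ 0.114  0.072 -0.205  1.294  0.     2.174] [ 0.114  0.056 -0.087  1.428  0.     2.174]
[0.219 0.262 0.002 1.311 0.    2.279] [0.219 0.25  0.123 1.444 0.    2.279]
[0.0, -0.25, 0.001, -0.114, 0.134, -0.436] minrows 5.2
--
[0.0, 0.0, 0.0, -0.369, 0.336, 0.28] minrows 2.9
--
```

move_arm:
  plan:
    - [0,-0.25,0.001,-0.114,0.134,-0.436,0]
    - [0,-0.25,0.001,-0.114,0.134,-0.436,0]
    - [0,-0.25,0.001,-0.114,0.134,-0.436,0]
    - [0,-0.25,0.001,-0.114,0.134,-0.436,0]
    - [0,-0.25,0.001,-0.114,0.134,-0.436,0]
    - [0,-0.25,0.001,-0.114,0.134,-0.436,0]
    - [0,-0.25,0.001,-0.114,0.134,-0.436,0]
    - [0,-0.25,0.001,-0.114,0.134,-0.436,0]

```text
time_s: 24.85
ee_pos: [430.0, -59.1, 218.4]
tcp_rot: [-2.69, -1.621, 0.003]
wrist_force: [-1.0, -1.3, 0.7]
grip_width: 85.7
```

move_arm:
  plan:
    - [0,0,0,-0.369,0.336,0.28,0]
    - [0,0,0,-0.369,0.336,0.28,0]
    - [0,0,0,-0.369,0.336,0.28,0]
    - [0,0,0,-0.369,0.336,0.28,0]
    - [0,0,0,-0.369,0.336,0.28,0]
    - [0,0,0,-0.369,0.336,0.28,0]

```text
time_s: 25.45
ee_pos: [460.8, -180.8, 150.1]
tcp_rot: [2.692, 1.618, -0.002]
wrist_force: [0.5, 0.5, 0.2]
grip_width: 85.2
```

```bash
cat > wram.py <<'E'
from plan import *
def wram(save_as=None):
    s=observe();pos,rot=s['ee_pos'],s['tcp_rot'];p,d=get_image('wrist')
    o,dr=wray(np.c_[np.meshgrid(np.arange(512),np.arange(384))[0].ravel(),np.meshgrid(np.arange(512),np.arange(384))[1].ravel()],pos,rot)
    # depth along the optical axis
    T=camera_info('wrist')['T_tool_cam'];ax=R.from_rotvec(rot).apply(T[:3,2])
    X=(o+dr*(d.ravel()/(dr@ax))[:,None]).reshape(384,512,3)
    hsv=cv2.cvtColor(p,cv2.COLOR_RGB2HSV)
    m=(X[...,2]>39)&(X[...,2]<49)&(d>0)&(X[...,0]>350)&(hsv[...,2]>90)&(hsv[...,1]<90)&(hsv[...,1]>15)
    res=[]
    for q,st,c in mask_blobs(m,60):
        cs=max(cv2.findContours(q.astype(np.uint8),cv2.RETR_EXTERNAL,cv2.CHAIN_APPROX_NONE)[0],key=len)[:,0]
        if len(cs)<20: continue
        w=wplane(cs,pos,rot,44)[:,:2]
        f=np.linalg.lstsq(np.c_[2*w,np.ones(len(w))],(w**2).sum(1),rcond=None)[0]
        rad=np.sqrt(f[2]+f[0]**2+f[1]**2)
        (cx,cy),rr=cv2.minEnclosingCircle(w.astype(np.float32))
        print('ram',st[4],c,'fit',f[:2],'r',rad,'enc',cx,cy,rr,'cloud',X[q].mean(0))
    if save_as: cv2.imwrite(save_as,p[:,:,::-1])
if __name__=='__main__':
    import sys
    chk();wram(sys.argv[1] if len(sys.argv)>1 else None)
E
python3 wram.py pics/w8.png
```

```text
t 25.45 pos [ 460.813 -180.75   150.057] err [-0.155  0.161 -0.008] rot err deg 0.07939563136879033 F [0.48  0.483 0.228] T [0.015 0.015 0.   ] w 85.2402362521439 q [-0.638 -0.216 -0.393  1.393 -0.002  1.421]
ram 145 [509.372 159.014] fit [ 724.639 -270.581] r 13.607644707894222 enc 720.718505859375 -269.3331604003906 20.007205963134766 cloud [ 719.424 -271.168   42.583]
ram 1151 [252.921 196.215] fit [ 459.678 -179.979] r 30.415215272474054 enc 459.80120849609375 -179.96279907226562 31.179969787597656 cloud [ 460.759 -179.659   43.913]
ram 850 [435.213 222.559] fit [ 605.566 -288.349] r 31.224355676781215 enc 605.3256225585938 -288.4425964355469 32.811546325683594 cloud [ 605.263 -287.792   43.204]
ram 195 [333.718 316.759] fit [ 479.83  -345.512] r 18.70094323098367 enc 473.448486328125 -339.95184326171875 23.109302520751953 cloud [ 472.71  -335.728   43.009]
```

View pics/w8.png

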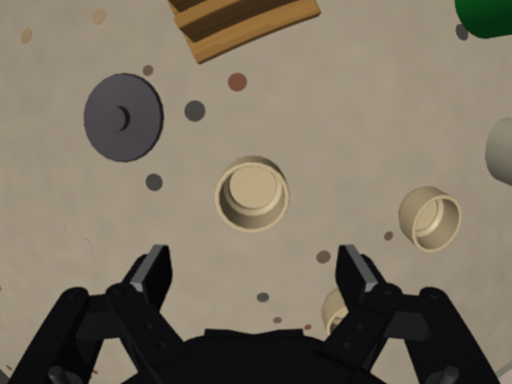

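```bash
python3 - <<'E'
from plan import *
r=ori(62,0,1)
call([([459.8,-180,80],r),([459.8,-180,28],r)])
p=load()[0]
call([(p+[0,0,150],r)])
call([([490,0,210],r)])
Y=np.array([np.cos(np.radians(62)),np.sin(np.radians(62))]);C=np.array([524.8,189.0])
t=C-76*Y;print(t)
call([([*t,180],r)])
call([([*t,125],r),([*t,104.5],r)])
E
```

```text
[0.0, 0.0, 0.0, 0.001, -0.006, 0.28] minrows 1.4
[0.0, 0.0, 0.0, 0.002, -0.005, 0.488] minrows 2.4
--
[0.0, 0.0, 0.0, -0.001, -0.001, -0.6] minrows 3.0
--
[0.0, 0.0, 0.0, 0.692, -0.231, -0.128] minrows 3.7
--
[489.12  121.896]
[0.0, 0.0, 0.0, 0.429, -0.232, 0.119] minrows 2.5
--
[0.0, 0.0, 0.0, 0.001, 0.001, 0.22] minrows 1.1
[0.0, 0.0, 0.0, 0.001, 0.001, 0.302] minrows 1.5
--
```

move_arm:
  plan:
    - [0,0,0,0.001,-0.006,0.12,0]
    - [0,0,0,0.001,-0.006,0.28,0]
    - [0,0,0,0.002,-0.005,0.38,0]
    - [0,0,0,0.002,-0.005,0.45,0]
    - [0,0,0,0.002,-0.005,0.488,0]
    - [0,0,0,0.002,-0.005,0.488,0]
    - [0,0,0,0.002,-0.005,0.488,255]
    - [0,0,0,0.002,-0.005,0.488,255]
    - [0,0,0,0.002,-0.005,0.488,255]
    - [0,0,0,0.002,-0.005,0.488,255]
    - [0,0,0,0.002,-0.005,0.488,255]
    - [0,0,0,0.002,-0.005,0.488,255]
    - [0,0,0,0.002,-0.005,0.488,255]
    - [0,0,0,0.002,-0.005,0.488,255]
    - [0,0,0,0.002,-0.005,0.488,255]
  newtons: 45

```text
time_s: 27.0
ee_pos: [461.0, -180.8, 29.5]
tcp_rot: [2.689, 1.618, -0.002]
wrist_force: [-1.7, 1.4, 5.3]
grip_width: 60.8
```

move_arm:
  plan:
    - [0,0,0,0,0,-0.06,255]
    - [0,0,0,0,0,-0.18,255]
    - [0,0,0,0,0,-0.32,255]
    - [0,0,0,0,0,-0.46,255]
    - [0,0,0,-0.001,-0.001,-0.6,255]
    - [0,0,0,-0.001,-0.001,-0.6,255]

```text
time_s: 27.6
ee_pos: [462.0, -181.7, 184.5]
tcp_rot: [2.684, 1.614, 0.002]
wrist_force: [0.1, 0.4, -1.3]
grip_width: 61.1
```

move_arm:
  plan:
    - [0,0,0,0.08,-0.025,-0.015,255]
    - [0,0,0,0.22,-0.07,-0.04,255]
    - [0,0,0,0.36,-0.12,-0.07,255]
    - [0,0,0,0.5,-0.17,-0.09,255]
    - [0,0,0,0.62,-0.21,-0.11,255]
    - [0,0,0,0.692,-0.231,-0.128,255]
    - [0,0,0,0.692,-0.231,-0.128,255]

```text
time_s: 28.3
ee_pos: [490.3, 1.8, 210.4]
tcp_rot: [2.688, 1.622, -0.002]
wrist_force: [1.0, -0.4, -1.8]
grip_width: 60.8
```

move_arm:
  plan:
    - [0,0,0,0.06,-0.03,0.02,255]
    - [0,0,0,0.17,-0.09,0.05,255]
    - [0,0,0,0.29,-0.15,0.08,255]
    - [0,0,0,0.38,-0.21,0.11,255]
    - [0,0,0,0.429,-0.232,0.119,255]
    - [0,0,0,0.429,-0.232,0.119,255]
    - [0,0,0,0.429,-0.232,0.119,255]

```text
time_s: 29.0
ee_pos: [489.2, 120.9, 179.5]
tcp_rot: [2.691, 1.618, -0.004]
wrist_force: [-0.7, 0.1, -1.3]
grip_width: 60.7
```

```bash
python3 - <<'E'
from plan import *
p,r=load()
s=observe();print(s['ee_pos'],s['grip_width'],s['wrist_force'],s['tcp_rot'])
im,d=get_image('wrist');cv2.imwrite('pics/w9.png',im[:,:,::-1])
E
```

```text
[489.235 120.943 179.492] 60.66739579340775 [-0.743  0.063 -1.331] [ 2.691  1.618 -0.004]
```

View pics/w9.png

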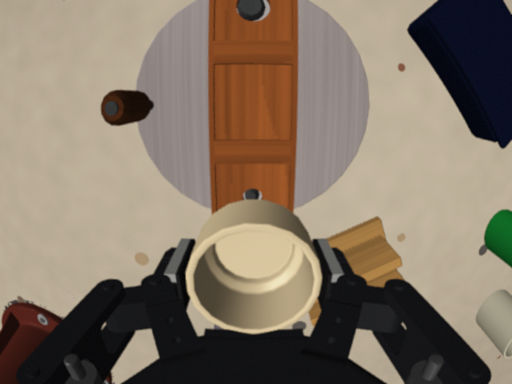

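move_arm:
  plan:
    - [0,0,0,0.001,0.001,0.06,255]
    - [0,0,0,0.001,0.001,0.14,255]
    - [0,0,0,0.001,0.001,0.22,255]
    - [0,0,0,0.001,0.001,0.25,255]
    - [0,0,0,0.001,0.001,0.27,255]
    - [0,0,0,0.001,0.001,0.285,255]
    - [0,0,0,0.001,0.001,0.295,255]
    - [0,0,0,0.001,0.001,0.302,255]
    - [0,0,0,0.001,0.001,0.302,255]
    - [0,0,0,0.001,0.001,0.302,255]

```text
time_s: 30.05
ee_pos: [490.2, 121.4, 105.5]
tcp_rot: [2.69, 1.618, -0.001]
wrist_force: [-2.2, -1.3, 8.1]
grip_width: 60.6
```

```bash
cat > rims.py <<'E'
from plan import *
def rims():
    """rims (z~120) of ramekins in pockets, top camera, bar coordinates"""
    t,d=get_image('top');X=cloud('top',None,d);hsv=cv2.cvtColor(t,cv2.COLOR_RGB2HSV)
    m=(hsv[...,1]>25)&(hsv[...,1]<90)&(hsv[...,2]>110)&(X[...,2]>113)&(X[...,2]<128)&(np.hypot(X[...,0]-525,X[...,1]-189)<125)
    for q,s,c in mask_blobs(m,25):
        P=X[q];(cx,cy),rr=cv2.minEnclosingCircle(P[:,:2].astype(np.float32))
        v=np.array([cx-524.8,cy-189.]);print('rim',s[4],(cx,cy),rr,'along',v@[.469,.883],'lat',v@[.883,-.469],'z',np.percentile(P[:,2],[5,50,95]),P.mean(0))
if __name__=='__main__': chk();rims()
E
python3 rims.py
```

```text
t 30.05 pos [490.194 121.432 105.522] err [ 1.02  -0.465  0.943] rot err deg 0.20531699150068566 F [-2.21  -1.306  8.089] T [-0.322  0.628  0.127] w 60.63558656843597 q [-0.015 -0.165 -0.43   1.305 -0.003  2.044]
```

move_arm:
  plan:
    - [0,0,0,0,0,0,200]
    - [0,0,0,0,0,0,120]
    - [0,0,0,0,0,0,60]
    - [0,0,0,0,0,0,0]
    - [0,0,0,0,0,0,0]
    - [0,0,0,0,0,0,0]
    - [0,0,0,0,0,-0.1,0]
    - [0,0,0,0,0,-0.25,0]
    - [0,0,0,0,0,-0.42,0]
    - [0,0,0,0,0,-0.42,0]

```text
time_s: 31.1
ee_pos: [491.8, 121.9, 214.6]
tcp_rot: [2.687, 1.616, 0.008]
wrist_force: [0.6, -0.1, -0.7]
grip_width: 85.6
```

```bash
python3 - <<'E'
from rims import *
p,r=load();save(p+[0,0,105],r);chk();rims()
r=ori(62,0,1)
call([([490,-10,250],r)])
call([([540,-180,230],r)])
call([([605.5,-288.4,150],r)])
E
```

```text
t 31.1 pos [491.847 121.942 214.633] err [2.673 0.044 5.054] rot err deg 0.5080718428397873 F [ 0.63  -0.067 -0.707] T [0.001 0.018 0.032] w 85.61491655867455 q [-0.014 -0.195 -0.258  1.5   -0.002  2.044]
rim 45 (488.75286865234375, 111.05998229980469) 28.23456573486328 along -85.72714023132322 lat 4.72425132141117 z [116.053 119.215 121.667] [485.195  99.559 119.029]
[0.0, 0.0, 0.0, -0.465, 0.25, -0.161] minrows 2.8
--
[0.0, 0.0, 0.0, -0.506, 0.496, 0.08] minrows 3.6
--
[0.0, 0.0, 0.0, -0.26, 0.435, 0.32] minrows 3.0
--
```

move_arm:
  plan:
    - [0,0,0,-0.465,0.25,-0.161,0]
    - [0,0,0,-0.465,0.25,-0.161,0]
    - [0,0,0,-0.465,0.25,-0.161,0]
    - [0,0,0,-0.465,0.25,-0.161,0]
    - [0,0,0,-0.465,0.25,-0.161,0]

```text
time_s: 31.65
ee_pos: [489.9, -10.5, 248.3]
tcp_rot: [2.694, 1.616, -0.004]
wrist_force: [0.3, 0.0, -0.6]
grip_width: 85.3
```

move_arm:
  plan:
    - [0,0,0,-0.506,0.496,0.08,0]
    - [0,0,0,-0.506,0.496,0.08,0]
    - [0,0,0,-0.506,0.496,0.08,0]
    - [0,0,0,-0.506,0.496,0.08,0]
    - [0,0,0,-0.506,0.496,0.08,0]

```text
time_s: 32.15
ee_pos: [540.4, -181.4, 226.8]
tcp_rot: [-2.692, -1.616, 0.006]
wrist_force: [0.0, 0.6, 0.1]
grip_width: 85.7
```

move_arm:
  plan:
    - [0,0,0,-0.26,0.435,0.32,0]
    - [0,0,0,-0.26,0.435,0.32,0]
    - [0,0,0,-0.26,0.435,0.32,0]
    - [0,0,0,-0.26,0.435,0.32,0]
    - [0,0,0,-0.26,0.435,0.32,0]
    - [0,0,0,-0.26,0.435,0.32,0]

```text
time_s: 32.75
ee_pos: [606.3, -286.7, 150.8]
tcp_rot: [2.689, 1.621, -0.002]
wrist_force: [0.9, 0.1, 0.3]
grip_width: 85.1
```

```bash
python3 -c "
from wram import *
from rims import rims
chk();wram();rims()"
```

```text
t 32.75 pos [ 606.28  -286.721  150.785] err [0.7   1.674 0.894] rot err deg 0.16114802983745175 F [0.863 0.069 0.31 ] T [ 0.013  0.022 -0.011] w 85.14629427402305 q [-0.635  0.323  0.164  1.411 -0.002  1.422]
ram 293 [372.051 105.352] fit [ 752.708 -281.834] r 36.44355906383755 enc 737.8423461914062 -267.7158508300781 30.854490280151367 cloud [ 727.357 -262.317   44.092]
ram 423 [435.021 129.924] fit [ 760.733 -290.29 ] r 29.768955510946565 enc 769.5753173828125 -301.08624267578125 30.695819854736328 cloud [ 777.092 -306.462   43.973]
ram 1149 [256.698 198.308] fit [ 607.034 -289.366] r 30.417454272096673 enc 607.1858520507812 -289.2605895996094 31.1833553314209 cloud [ 608.054 -288.991   43.928]
ram 500 [192.244 307.874] fit [ 488.979 -356.938] r 28.83993922818966 enc 489.5589599609375 -356.7109069824219 32.7615966796875 cloud [ 496.192 -362.587   43.52 ]
rim 107 (491.18719482421875, 119.95742797851562) 30.732057571411133 along -76.72899672241209 lat 2.700859307861365 z [114.748 118.935 122.302] [489.797 120.544 119.01 ]
```

```bash
python3 - <<'E'
from plan import *
r=ori(62,0,1)
call([([607.1,-289.3,80],r),([607.1,-289.3,28],r)])
p=load()[0]
call([(p+[0,0,160],r)])
call([([560,-110,215],r)])
call([([524.5,70,215],r)])
call([([524.5,189.0,185],r)])
call([([524.5,189,125],r),([524.5,189,104.5],r)])
E
```

```text
[0.0, 0.0, 0.0, 0.0, 0.007, 0.28] minrows 1.4
[0.0, 0.0, 0.0, 0.0, 0.008, 0.488] minrows 2.4
--
[0.0, 0.0, 0.0, -0.001, -0.001, -0.64] minrows 3.2
--
[0.0, 0.0, 0.0, 0.545, -0.503, -0.109] minrows 3.7
--
[0.0, 0.0, 0.0, 0.57, -0.463, 0.0] minrows 3.7
--
[0.0, 0.0, 0.0, 0.42, -0.223, 0.12] minrows 2.5
--
[0.0, 0.0, 0.0, 0.001, 0.0, 0.24] minrows 1.2
[0.0, 0.0, 0.0, 0.001, 0.0, 0.322] minrows 1.6
--
```

move_arm:
  plan:
    - [0,0,0,0,0.007,0.12,0]
    - [0,0,0,0,0.007,0.28,0]
    - [0,0,0,0,0.008,0.38,0]
    - [0,0,0,0,0.008,0.45,0]
    - [0,0,0,0,0.008,0.488,0]
    - [0,0,0,0,0.008,0.488,0]
    - [0,0,0,0,0.008,0.488,255]
    - [0,0,0,0,0.008,0.488,255]
    - [0,0,0,0,0.008,0.488,255]
    - [0,0,0,0,0.008,0.488,255]
    - [0,0,0,0,0.008,0.488,255]
    - [0,0,0,0,0.008,0.488,255]
    - [0,0,0,0,0.008,0.488,255]
    - [0,0,0,0,0.008,0.488,255]
    - [0,0,0,0,0.008,0.488,255]
  newtons: 45

```text
time_s: 34.35
ee_pos: [608.6, -290.4, 30.1]
tcp_rot: [2.689, 1.617, -0.001]
wrist_force: [-0.6, 1.5, 6.3]
grip_width: 61.5
```

move_arm:
  plan:
    - [0,0,0,0,0,-0.06,255]
    - [0,0,0,0,0,-0.18,255]
    - [0,0,0,0,0,-0.32,255]
    - [0,0,0,0,0,-0.46,255]
    - [0,0,0,-0.001,-0.001,-0.58,255]
    - [0,0,0,-0.001,-0.001,-0.64,255]
    - [0,0,0,-0.001,-0.001,-0.64,255]

```text
time_s: 35.05
ee_pos: [608.4, -290.3, 191.0]
tcp_rot: [2.688, 1.616, -0.001]
wrist_force: [-0.2, -0.5, -1.2]
grip_width: 61.3
```

move_arm:
  plan:
    - [0,0,0,0.06,-0.055,-0.012,255]
    - [0,0,0,0.16,-0.15,-0.03,255]
    - [0,0,0,0.26,-0.24,-0.05,255]
    - [0,0,0,0.37,-0.34,-0.07,255]
    - [0,0,0,0.47,-0.43,-0.09,255]
    - [0,0,0,0.545,-0.503,-0.109,255]

```text
time_s: 35.65
ee_pos: [558.8, -107.9, 212.7]
tcp_rot: [-2.69, -1.619, 0.006]
wrist_force: [0.5, 0.1, -1.2]
grip_width: 61.8
```

move_arm:
  plan:
    - [0,0,0,0.1,-0.08,0,255]
    - [0,0,0,0.2,-0.16,0,255]
    - [0,0,0,0.3,-0.245,0,255]
    - [0,0,0,0.4,-0.325,0,255]
    - [0,0,0,0.5,-0.405,0,255]
    - [0,0,0,0.57,-0.463,0,255]

```text
time_s: 36.25
ee_pos: [523.3, 71.9, 212.2]
tcp_rot: [-2.691, -1.62, 0.007]
wrist_force: [0.3, -0.9, -1.6]
grip_width: 61.4
```

move_arm:
  plan:
    - [0,0,0,0.09,-0.05,0.02,255]
    - [0,0,0,0.18,-0.1,0.05,255]
    - [0,0,0,0.28,-0.15,0.08,255]
    - [0,0,0,0.37,-0.2,0.11,255]
    - [0,0,0,0.42,-0.223,0.12,255]
    - [0,0,0,0.42,-0.223,0.12,255]
    - [0,0,0,0.42,-0.223,0.12,255]

```text
time_s: 36.95
ee_pos: [524.4, 188.4, 183.4]
tcp_rot: [2.691, 1.619, -0.005]
wrist_force: [-0.2, 0.4, -1.4]
grip_width: 61.1
```

```bash
python3 - <<'E'
from plan import *
s=observe();print(s['ee_pos'],s['grip_width'],s['wrist_force'],s['time_s'])
E
```

```text
[524.427 188.42  183.403] 61.11300928960046 [-0.179  0.411 -1.394] 36.95
```

move_arm:
  plan:
    - [0,0,0,0.001,0,0.06,255]
    - [0,0,0,0.001,0,0.15,255]
    - [0,0,0,0.001,0,0.24,255]
    - [0,0,0,0.001,0,0.265,255]
    - [0,0,0,0.001,0,0.285,255]
    - [0,0,0,0.001,0,0.3,255]
    - [0,0,0,0.001,0,0.312,255]
    - [0,0,0,0.001,0,0.318,255]
    - [0,0,0,0.001,0,0.318,255]
    - [0,0,0,0.001,0,0.318,255]

```text
time_s: 37.95
ee_pos: [525.2, 188.9, 106.1]
tcp_rot: [2.69, 1.618, -0.001]
wrist_force: [-3.4, -0.3, 5.1]
grip_width: 61.7
```

move_arm:
  plan:
    - [0,0,0,0,0,0,200]
    - [0,0,0,0,0,0,120]
    - [0,0,0,0,0,0,60]
    - [0,0,0,0,0,0,0]
    - [0,0,0,0,0,0,0]
    - [0,0,0,0,0,0,0]
    - [0,0,0,0,0,-0.1,0]
    - [0,0,0,0,0,-0.25,0]
    - [0,0,0,0,0,-0.48,0]
    - [0,0,0,0,0,-0.48,0]

```text
time_s: 38.95
ee_pos: [527.0, 189.5, 230.9]
tcp_rot: [2.688, 1.617, 0.008]
wrist_force: [1.4, 0.5, 0.2]
grip_width: 85.6
```

```bash
python3 - <<'E'
from plan import *
p,r=load();save(p+[0,0,121],r);chk()
r=ori(62,0,1)
call([([480,30,250],r)])
call([([470,-180,250],r)])
call([([489,-357,150],r)])
E
```

```text
t 38.95 pos [527.014 189.486 230.904] err [2.604 0.407 5.426] rot err deg 0.49551984324139897 F [1.357 0.503 0.172] T [-0.02  -0.049 -0.034] w 85.61429991151417 q [ 0.113 -0.029 -0.074  1.519 -0.002  2.171]
[0.0, 0.0, 0.0, -0.645, 0.141, -0.097] minrows 3.3
--
[0.0, 0.0, 0.0, -0.761, 0.359, 0.0] minrows 4.2
--
[0.0, 0.0, 0.0, -0.589, 0.399, 0.401] minrows 4.1
--
```

move_arm:
  plan:
    - [0,0,0,-0.645,0.141,-0.097,0]
    - [0,0,0,-0.645,0.141,-0.097,0]
    - [0,0,0,-0.645,0.141,-0.097,0]
    - [0,0,0,-0.645,0.141,-0.097,0]
    - [0,0,0,-0.645,0.141,-0.097,0]

```text
time_s: 39.45
ee_pos: [480.3, 28.2, 249.6]
tcp_rot: [2.693, 1.613, -0.002]
wrist_force: [0.7, 0.3, -0.3]
grip_width: 84.8
```

move_arm:
  plan:
    - [0,0,0,-0.761,0.359,0,0]
    - [0,0,0,-0.761,0.359,0,0]
    - [0,0,0,-0.761,0.359,0,0]
    - [0,0,0,-0.761,0.359,0,0]
    - [0,0,0,-0.761,0.359,0,0]

```text
time_s: 39.95
ee_pos: [470.4, -183.2, 248.7]
tcp_rot: [2.694, 1.614, -0.004]
wrist_force: [0.8, 0.4, -1.2]
grip_width: 85.3
```

move_arm:
  plan:
    - [0,0,0,-0.589,0.399,0.401,0]
    - [0,0,0,-0.589,0.399,0.401,0]
    - [0,0,0,-0.589,0.399,0.401,0]
    - [0,0,0,-0.589,0.399,0.401,0]
    - [0,0,0,-0.589,0.399,0.401,0]
    - [0,0,0,-0.589,0.399,0.401,0]
    - [0,0,0,-0.589,0.399,0.401,0]

```text
time_s: 40.65
ee_pos: [490.2, -355.6, 150.3]
tcp_rot: [2.69, 1.62, -0.003]
wrist_force: [0.5, 0.4, -0.3]
grip_width: 85.7
```

```bash
python3 -c "
from wram import *
from rims import rims
chk();wram();rims()"
```

```text
t 40.65 pos [ 490.184 -355.557  150.261] err [1.215 1.321 0.383] rot err deg 0.11598392572593115 F [ 0.51   0.423 -0.315] T [ 0.064 -0.032  0.015] w 85.73888013188615 q [-0.842  0.125 -0.062  1.383 -0.002  1.215]
ram 110 [439.836   8.2  ] fit [ 716.543 -277.812] r 6.48987162805056 enc 716.0653686523438 -278.128173828125 9.149291038513184 cloud [ 716.7   -277.756   43.987]
ram 157 [494.057  11.822] fit [ 789.152 -297.422] r 9.680951894323822 enc 791.2552490234375 -298.8934326171875 14.496225357055664 cloud [ 788.293 -297.219   44.281]
ram 1141 [253.886 199.467] fit [ 488.642 -357.71 ] r 30.417125733830158 enc 488.78326416015625 -357.853515625 31.144481658935547 cloud [ 489.463 -357.436   43.944]
rim 108 (525.7218017578125, 187.33180236816406) 30.730730056762695 along -1.040693484497049 lat 1.5963356414795322 z [114.773 119.    122.399] [524.904 185.886 118.833]
rim 104 (490.79302978515625, 120.09024810791016) 30.907636642456055 along -76.79657995147703 lat 2.290518937683143 z [116.623 119.399 122.123] [489.642 120.239 119.407]
```

```bash
python3 - <<'E'
from plan import *
r=ori(62,0,1)
call([([488.7,-357.8,80],r),([488.7,-357.8,28],r)])
p=load()[0]
call([(p+[0,0,170],r)])
call([([490,-170,220],r)])
call([([530,30,220],r)])
call([([559.9,256.1,190],r)])
call([([559.9,256.1,125],r),([559.9,256.1,105],r)])
E
```

```text
[0.0, 0.0, 0.0, -0.003, 0.001, 0.28] minrows 1.4
[0.0, 0.0, 0.0, -0.003, 0.001, 0.488] minrows 2.4
--
[0.0, 0.0, 0.0, -0.001, -0.001, -0.68] minrows 3.4
--
[0.0, 0.0, 0.0, 0.666, -0.347, -0.089] minrows 3.8
--
[0.0, 0.0, 0.0, 0.781, -0.234, -0.001] minrows 4.1
--
[0.0, 0.0, 0.0, 0.856, -0.318, 0.12] minrows 4.6
--
[0.0, 0.0, 0.0, 0.0, 0.0, 0.26] minrows 1.3
[0.0, 0.0, 0.0, 0.0, 0.0, 0.34] minrows 1.7
--
```

move_arm:
  plan:
    - [0,0,0,-0.003,0.001,0.12,0]
    - [0,0,0,-0.003,0.001,0.28,0]
    - [0,0,0,-0.003,0.001,0.38,0]
    - [0,0,0,-0.003,0.001,0.45,0]
    - [0,0,0,-0.003,0.001,0.488,0]
    - [0,0,0,-0.003,0.001,0.488,0]
    - [0,0,0,-0.003,0.001,0.488,255]
    - [0,0,0,-0.003,0.001,0.488,255]
    - [0,0,0,-0.003,0.001,0.488,255]
    - [0,0,0,-0.003,0.001,0.488,255]
    - [0,0,0,-0.003,0.001,0.488,255]
    - [0,0,0,-0.003,0.001,0.488,255]
    - [0,0,0,-0.003,0.001,0.488,255]
    - [0,0,0,-0.003,0.001,0.488,255]
    - [0,0,0,-0.003,0.001,0.488,255]
  newtons: 45

```text
time_s: 42.25
ee_pos: [490.0, -358.8, 29.7]
tcp_rot: [2.689, 1.617, -0.002]
wrist_force: [0.6, 1.0, 6.7]
grip_width: 59.9
```

move_arm:
  plan:
    - [0,0,0,0,0,-0.06,255]
    - [0,0,0,0,0,-0.18,255]
    - [0,0,0,0,0,-0.32,255]
    - [0,0,0,0,0,-0.46,255]
    - [0,0,0,-0.001,-0.001,-0.6,255]
    - [0,0,0,-0.001,-0.001,-0.68,255]
    - [0,0,0,-0.001,-0.001,-0.68,255]

```text
time_s: 42.95
ee_pos: [490.1, -359.0, 202.6]
tcp_rot: [2.686, 1.615, -0.002]
wrist_force: [-0.6, -0.4, -0.7]
grip_width: 59.9
```

move_arm:
  plan:
    - [0,0,0,0.08,-0.04,-0.01,255]
    - [0,0,0,0.2,-0.1,-0.03,255]
    - [0,0,0,0.33,-0.17,-0.045,255]
    - [0,0,0,0.46,-0.24,-0.06,255]
    - [0,0,0,0.58,-0.3,-0.08,255]
    - [0,0,0,0.666,-0.347,-0.089,255]

```text
time_s: 43.55
ee_pos: [490.0, -167.7, 219.1]
tcp_rot: [2.692, 1.62, -0.004]
wrist_force: [0.8, -0.5, -1.3]
grip_width: 59.8
```

move_arm:
  plan:
    - [0,0,0,0.13,-0.04,0,255]
    - [0,0,0,0.26,-0.08,0,255]
    - [0,0,0,0.39,-0.12,0,255]
    - [0,0,0,0.52,-0.155,0,255]
    - [0,0,0,0.65,-0.195,0,255]
    - [0,0,0,0.781,-0.234,-0.001,255]

```text
time_s: 44.15
ee_pos: [529.8, 31.5, 218.3]
tcp_rot: [2.692, 1.619, -0.005]
wrist_force: [0.1, 0.2, -1.6]
grip_width: 59.9
```

move_arm:
  plan:
    - [0,0,0,0.13,-0.05,0,255]
    - [0,0,0,0.27,-0.1,0,255]
    - [0,0,0,0.41,-0.15,0.02,255]
    - [0,0,0,0.55,-0.2,0.04,255]
    - [0,0,0,0.69,-0.255,0.07,255]
    - [0,0,0,0.8,-0.295,0.1,255]
    - [0,0,0,0.856,-0.318,0.12,255]
    - [0,0,0,0.856,-0.318,0.12,255]
    - [0,0,0,0.856,-0.318,0.12,255]

```text
time_s: 45.05
ee_pos: [560.0, 255.7, 188.3]
tcp_rot: [2.691, 1.619, -0.006]
wrist_force: [-0.5, -0.4, -0.7]
grip_width: 59.8
```

move_arm:
  plan:
    - [0,0,0,0,0,0.06,255]
    - [0,0,0,0,0,0.15,255]
    - [0,0,0,0,0,0.24,255]
    - [0,0,0,0,0,0.28,255]
    - [0,0,0,0,0,0.305,255]
    - [0,0,0,0,0,0.32,255]
    - [0,0,0,0,0,0.332,255]
    - [0,0,0,0,0,0.34,255]
    - [0,0,0,0,0,0.34,255]
    - [0,0,0,0,0,0.34,255]

```text
time_s: 46.05
ee_pos: [561.1, 256.1, 105.6]
tcp_rot: [2.69, 1.618, -0.001]
wrist_force: [-2.7, -1.7, 5.1]
grip_width: 59.8
```

```bash
python3 - <<'E'
from path import *
p,r=load()
call([(p+[0,0,122.5],r)])
r1=ori(152,0,1)
call([([441.4,233.3,210],r1)])
C=np.array([525.0,189.2])
for a in range(0,360,45):
    t=np.radians(152+a);P=[*(C+95*np.array([np.cos(t),np.sin(t)])),95];q,e=ik(P,r1);print(P,q,((q<LO+.03)|(q>HI-.03)).any())
E
```

```text
[0.0, 0.0, 0.0, -0.001, -0.001, -0.49] minrows 2.5
--
[-0.001, 0.0, -0.5, -0.302, -0.375, 0.07] minrows 10.5
--
[np.float64(441.11997867840194), np.float64(233.7997984646596), 95] [ 0.228 -0.117 -0.408  1.28   0.     0.717] False
[np.float64(434.15104818351165), np.float64(161.42468805133998), 95] [ 0.076 -0.242 -0.52   1.293  0.     0.565] False
[np.float64(480.4002015353404), np.float64(105.31997867840192), 95] [-0.047 -0.143 -0.431  1.282  0.     0.441] False
[np.float64(552.77531194866), np.float64(98.35104818351162), 95] [-0.054  0.088 -0.205  1.278  0.     0.435] False
[np.float64(608.8800213215981), np.float64(144.60020153534037), 95] [0.027 0.297 0.026 1.301 0.    0.516] False
[np.float64(615.8489518164884), np.float64(216.97531194865996), 95] [0.141 0.387 0.133 1.318 0.    0.63 ] False
[np.float64(569.5997984646597), np.float64(273.08002132159805), 95] [0.243 0.316 0.049 1.304 0.    0.732] False
[np.float64(497.2246880513401), np.float64(280.0489518164884), 95] [ 0.287  0.118 -0.173  1.28   0.     0.775] False
```

move_arm:
  plan:
    - [0,0,0,0,0,0,200]
    - [0,0,0,0,0,0,120]
    - [0,0,0,0,0,0,60]
    - [0,0,0,0,0,0,0]
    - [0,0,0,0,0,0,0]
    - [0,0,0,0,0,0,0]
    - [0,0,0,0,0,-0.1,0]
    - [0,0,0,0,0,-0.25,0]
    - [0,0,0,0,0,-0.4,0]
    - [0,0,0,0,0,-0.49,0]
    - [0,0,0,0,0,-0.49,0]

```text
time_s: 47.15
ee_pos: [562.1, 256.7, 230.6]
tcp_rot: [2.69, 1.618, 0.006]
wrist_force: [-0.1, -0.4, -0.2]
grip_width: 85.5
```

move_arm:
  plan:
    - [-0.001,0,-0.5,-0.302,-0.375,0,0]
    - [-0.001,0,-0.5,-0.302,-0.375,0,0]
    - [-0.001,0,-0.5,-0.302,-0.375,0.07,0]
    - [-0.001,0,-0.5,-0.302,-0.375,0.07,0]
    - [-0.001,0,-0.5,-0.302,-0.375,0.07,0]
    - [-0.001,0,-0.5,-0.302,-0.375,0.07,0]
    - [-0.001,0,-0.5,-0.302,-0.375,0.07,0]
    - [-0.001,0,-0.5,-0.302,-0.375,0.07,0]
    - [-0.001,0,-0.5,-0.302,-0.375,0.07,0]
    - [-0.001,0,-0.5,-0.302,-0.375,0.07,0]
    - [-0.001,0,-0.5,-0.302,-0.375,0.07,0]
    - [-0.001,0,-0.5,-0.302,-0.375,0.07,0]
    - [-0.001,0,-0.5,-0.302,-0.375,0.07,0]

```text
time_s: 48.45
ee_pos: [441.9, 233.5, 208.3]
tcp_rot: [0.762, 3.047, -0.002]
wrist_force: [-0.1, -1.5, 0.3]
grip_width: 85.3
```

```bash
python3 - <<'E'
from rims import *
p,r=load();chk();rims()
# handle top in wrist view: dark sleeve pixels by depth
s=observe();pos,rot=s['ee_pos'],s['tcp_rot'];im,d=get_image('wrist')
g=np.meshgrid(np.arange(512),np.arange(384));o,dr=wray(np.c_[g[0].ravel(),g[1].ravel()],pos,rot)
ax=R.from_rotvec(rot).apply(camera_info('wrist')['T_tool_cam'][:3,2])
X=(o+dr*(d.ravel()/(dr@ax))[:,None]).reshape(384,512,3)
m=(X[...,2]>108)&(X[...,2]<116)&(np.hypot(X[...,0]-441,X[...,1]-233)<30)
P=X[m];print(len(P),P.mean(0),cv2.minEnclosingCircle(P[:,:2].astype(np.float32)))
t,dt=get_image('top');Xt=cloud('top',None,dt)
m=(Xt[...,2]>108)&(Xt[...,2]<116)&(np.hypot(Xt[...,0]-441,Xt[...,1]-233)<22);print(m.sum(),Xt[m].mean(0) if m.any() else '')
a=np.zeros((384,800,3),np.uint8);a[:,:512]=im;a[:230,512:]=cv2.resize(t[165:245,145:245],(288,230),interpolation=cv2.INTER_CUBIC);cv2.imwrite('pics/c10.png',a[:,:,::-1])
E
```

```text
t 48.45 pos [441.944 233.501 208.348] err [ 0.472  0.141 -1.741] rot err deg 0.16405754634372308 F [-0.123 -1.476  0.256] T [-0.026  0.011  0.007] w 85.30305847356706 q [ 0.225 -0.208 -0.281  1.498 -0.002  0.715]
rim 112 (562.3867797851562, 254.48974609375) 31.019315719604492 along 75.45564552001956 lat 2.474435632324263 z [114.77  118.73  122.515] [561.298 253.86  118.673]
rim 111 (525.2855224609375, 187.1677703857422) 30.85405921936035 along -1.3901487152099397 lat 1.2880320220947667 z [114.062 119.191 122.305] [524.889 186.403 118.728]
rim 102 (490.76220703125, 120.19153594970703) 30.575082778930664 along -76.72159865875241 lat 2.215798448181191 z [115.698 119.493 123.079] [489.703 119.252 119.431]
646 [438.876 235.256 111.904] ((439.8882141113281, 234.69142150878906), 12.26656436920166)
15 [446.325 232.386 111.079]
```

View pics/c10.png

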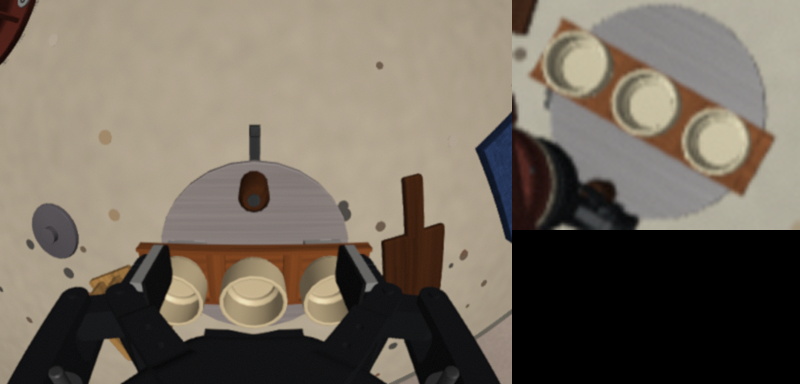

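```bash
python3 - <<'E'
from plan import *
r=ori(152,0,1)
call([([440.8,234,130],r),([440.8,234,94],r)])
A1=[1,4,9,16,24,32,40,48,56,64,72,80,88,96,104,112,120,128,136,144]
A2=[152+8*i for i in range(20)]
A3=[312,320,328,335,341,346,350,353,355.5,357.5,359,360,360,360]
a0=0
for A in(A1,A2,A3):
    a=np.radians(A);b=np.radians(a0)
    print([[0,0,0,round(.38*(np.cos(t)-np.cos(b)),3)+0.,round(-.38*(np.sin(t)-np.sin(b)),3)+0.,0,255] for t in a]);a0=A[-1]
E
```

```text
[0.0, 0.0, 0.0, 0.004, 0.001, 0.32] minrows 1.6
[0.0, 0.0, 0.0, 0.004, 0.001, 0.464] minrows 2.3
--
[[0, 0, 0, np.float64(0.0), np.float64(-0.007), 0, 255], [0, 0, 0, np.float64(-0.001), np.float64(-0.027), 0, 255], [0, 0, 0, np.float64(-0.005), np.float64(-0.059), 0, 255], [0, 0, 0, np.float64(-0.015), np.float64(-0.105), 0, 255], [0, 0, 0, np.float64(-0.033), np.float64(-0.155), 0, 255], [0, 0, 0, np.float64(-0.058), np.float64(-0.201), 0, 255], [0, 0, 0, np.float64(-0.089), np.float64(-0.244), 0, 255], [0, 0, 0, np.float64(-0.126), np.float64(-0.282), 0, 255], [0, 0, 0, np.float64(-0.168), np.float64(-0.315), 0, 255], [0, 0, 0, np.float64(-0.213), np.float64(-0.342), 0, 255], [0, 0, 0, np.float64(-0.263), np.float64(-0.361), 0, 255], [0, 0, 0, np.float64(-0.314), np.float64(-0.374), 0, 255], [0, 0, 0, np.float64(-0.367), np.float64(-0.38), 0, 255], [0, 0, 0, np.float64(-0.42), np.float64(-0.378), 0, 255], [0, 0, 0, np.float64(-0.472), np.float64(-0.369), 0, 255], [0, 0, 0, np.float64(-0.522), np.float64(-0.352), 0, 255], [0, 0, 0, np.float64(-0.57), np.float64(-0.329), 0, 255], [0
[... 1429 characters left out ...]
255], [0, 0, 0, np.float64(0.11), np.float64(-0.114), 0, 255], [0, 0, 0, np.float64(0.132), np.float64(-0.154), 0, 255], [0, 0, 0, np.float64(0.147), np.float64(-0.191), 0, 255], [0, 0, 0, np.float64(0.156), np.float64(-0.223), 0, 255], [0, 0, 0, np.float64(0.162), np.float64(-0.249), 0, 255], [0, 0, 0, np.float64(0.165), np.float64(-0.269), 0, 255], [0, 0, 0, np.float64(0.166), np.float64(-0.285), 0, 255], [0, 0, 0, np.float64(0.167), np.float64(-0.298), 0, 255], [0, 0, 0, np.float64(0.167), np.float64(-0.308), 0, 255], [0, 0, 0, np.float64(0.168), np.float64(-0.315), 0, 255], [0, 0, 0, np.float64(0.168), np.float64(-0.315), 0, 255], [0, 0, 0, np.float64(0.168), np.float64(-0.315), 0, 255]]
```

move_arm:
  plan:
    - [0,0,0,0.004,0.001,0.16,0]
    - [0,0,0,0.004,0.001,0.28,0]
    - [0,0,0,0.004,0.001,0.38,0]
    - [0,0,0,0.004,0.001,0.44,0]
    - [0,0,0,0.004,0.001,0.464,0]
    - [0,0,0,0.004,0.001,0.464,0]
    - [0,0,0,0.004,0.001,0.464,255]
    - [0,0,0,0.004,0.001,0.464,255]
    - [0,0,0,0.004,0.001,0.464,255]
    - [0,0,0,0.004,0.001,0.464,255]
    - [0,0,0,0.004,0.001,0.464,255]
    - [0,0,0,0.004,0.001,0.464,255]
    - [0,0,0,0.004,0.001,0.464,255]
    - [0,0,0,0.004,0.001,0.464,255]
    - [0,0,0,0.004,0.001,0.464,255]
    - [0,0,0,0.004,0.001,0.464,255]
    - [0,0,0,0.004,0.001,0.464,255]
    - [0,0,0,0.004,0.001,0.464,255]
  newtons: 35

```text
time_s: 50.4
ee_pos: [442.0, 234.2, 93.7]
tcp_rot: [0.758, 3.046, -0.001]
wrist_force: [-1.4, -0.8, 5.4]
grip_width: 24.5
```

```bash
python3 -c "
from plan import *
chk()"
```

```text
t 50.4 pos [441.984 234.219  93.731] err [ 1.157  0.146 -0.357] rot err deg 0.10533594384598603 F [-1.445 -0.806  5.447] T [ 0.001  0.187 -0.   ] w 24.53259853769216 q [ 0.226 -0.175 -0.461  1.283 -0.002  0.714]
```

Handle gripped (24.5 mm ≈ the 26 mm sleeve). Turn, first 144°, then check forces.

move_arm:
  plan:
    - [0,0,0,0,-0.007,0,255]
    - [0,0,0,-0.001,-0.027,0,255]
    - [0,0,0,-0.005,-0.059,0,255]
    - [0,0,0,-0.015,-0.105,0,255]
    - [0,0,0,-0.033,-0.155,0,255]
    - [0,0,0,-0.058,-0.201,0,255]
    - [0,0,0,-0.089,-0.244,0,255]
    - [0,0,0,-0.126,-0.282,0,255]
    - [0,0,0,-0.168,-0.315,0,255]
    - [0,0,0,-0.213,-0.342,0,255]
    - [0,0,0,-0.263,-0.361,0,255]
    - [0,0,0,-0.314,-0.374,0,255]
    - [0,0,0,-0.367,-0.38,0,255]
    - [0,0,0,-0.42,-0.378,0,255]
    - [0,0,0,-0.472,-0.369,0,255]
    - [0,0,0,-0.522,-0.352,0,255]
    - [0,0,0,-0.57,-0.329,0,255]
    - [0,0,0,-0.614,-0.299,0,255]
    - [0,0,0,-0.653,-0.264,0,255]
    - [0,0,0,-0.687,-0.223,0,255]

```text
time_s: 52.4
ee_pos: [567.8, 104.3, 93.7]
tcp_rot: [0.759, 3.047, -0.001]
wrist_force: [-4.3, 5.0, 11.7]
grip_width: 25.0
```

move_arm:
  plan:
    - [0,0,0,-0.028,0.045,0,255]
    - [0,0,0,-0.05,0.093,0,255]
    - [0,0,0,-0.064,0.144,0,255]
    - [0,0,0,-0.072,0.197,0,255]
    - [0,0,0,-0.072,0.25,0,255]
    - [0,0,0,-0.064,0.302,0,255]
    - [0,0,0,-0.05,0.353,0,255]
    - [0,0,0,-0.028,0.402,0,255]
    - [0,0,0,0,0.447,0,255]
    - [0,0,0,0.034,0.487,0,255]
    - [0,0,0,0.073,0.523,0,255]
    - [0,0,0,0.117,0.552,0,255]
    - [0,0,0,0.165,0.576,0,255]
    - [0,0,0,0.215,0.592,0,255]
    - [0,0,0,0.268,0.601,0,255]
    - [0,0,0,0.321,0.603,0,255]
    - [0,0,0,0.373,0.598,0,255]
    - [0,0,0,0.425,0.585,0,255]
    - [0,0,0,0.474,0.565,0,255]
    - [0,0,0,0.52,0.538,0,255]

```text
time_s: 54.4
ee_pos: [516.1, 284.3, 93.7]
tcp_rot: [0.758, 3.045, 0.0]
wrist_force: [1.4, 0.4, 9.1]
grip_width: 24.9
```

move_arm:
  plan:
    - [0,0,0,0.042,-0.033,0,255]
    - [0,0,0,0.079,-0.071,0,255]
    - [0,0,0,0.11,-0.114,0,255]
    - [0,0,0,0.132,-0.154,0,255]
    - [0,0,0,0.147,-0.191,0,255]
    - [0,0,0,0.156,-0.223,0,255]
    - [0,0,0,0.162,-0.249,0,255]
    - [0,0,0,0.165,-0.269,0,255]
    - [0,0,0,0.166,-0.285,0,255]
    - [0,0,0,0.167,-0.298,0,255]
    - [0,0,0,0.167,-0.308,0,255]
    - [0,0,0,0.168,-0.315,0,255]
    - [0,0,0,0.168,-0.315,0,255]
    - [0,0,0,0.168,-0.315,0,255]

```text
time_s: 55.8
ee_pos: [441.9, 233.9, 93.7]
tcp_rot: [0.759, 3.046, -0.001]
wrist_force: [-2.7, 0.6, 9.6]
grip_width: 24.8
```

```bash
python3 -c "
from rims import *
chk();rims()"
```

```text
t 55.8 pos [441.854 233.922  93.668] err [ 1.028 -0.152 -0.42 ] rot err deg 0.10261136338539499 F [-2.708  0.619  9.611] T [ 0.073  0.524 -0.011] w 24.794491131974063 q [ 0.226 -0.175 -0.461  1.283 -0.002  0.714]
rim 111 (562.1207885742188, 254.48155212402344) 30.76854705810547 along 75.32366036682131 lat 2.2434083648682046 z [114.126 119.258 121.946] [561.826 253.858 118.806]
rim 112 (525.589599609375, 186.98605346679688) 30.489885330200195 along -1.407992572021463 lat 1.6417573791504307 z [114.286 119.081 122.229] [524.747 186.329 118.954]
rim 105 (490.5895080566406, 120.35374450683594) 30.82988166809082 along -76.65936432189939 lat 1.9872294403076562 z [115.445 119.254 122.595] [489.509 120.569 119.174]
```

move_arm:
  plan:
    - [0,0,0,0,0,0,220]
    - [0,0,0,0,0,0,160]
    - [0,0,0,0,0,0,100]
    - [0,0,0,0,0,0,50]
    - [0,0,0,0,0,0,0]
    - [0,0,0,0,0,0,0]
    - [0,0,0,0,0,0,0]
    - [0,0,0,0,0,-0.1,0]
    - [0,0,0,0,0,-0.25,0]
    - [0,0,0,0,0,-0.4,0]
    - [0,0,0,0,0,-0.5,0]
    - [0,0,0,0,0,-0.5,0]

```text
time_s: 57.05
ee_pos: [442.9, 234.8, 222.1]
tcp_rot: [0.757, 3.042, 0.003]
wrist_force: [0.7, -0.1, -0.1]
grip_width: 85.2
```

move_arm:
  plan:
    - [0,0,0,-0.3,0.8,-0.3,0]
    - [0,0,0,-0.3,0.8,-0.3,0]
    - [0,0,0,0,-0.7,-0.3,0]
    - [0,0,0,0.1,-0.9,-0.4,0]
    - [0,0,0,0.1,-0.9,-0.4,0]
    - [0,0,0,0.1,-0.9,-0.4,0]
    - [0,0,0,0.1,-0.9,-0.4,0]
    - [0,0,0,0.1,-0.9,-0.4,0]
    - [0,0,0,0.1,-0.9,-0.4,0]
    - [0,0,0,0.1,-0.9,-0.4,0]
    - [0,0,0,0.1,-0.9,-0.4,0]
    - [0,0,0,0.1,-0.9,-0.4,0]

```text
time_s: 58.25
ee_pos: [313.8, 47.9, 317.4]
tcp_rot: [0.758, 3.048, -0.001]
wrist_force: [0.4, 0.2, 0.1]
grip_width: 85.2
```

```bash
python3 - <<'E'
from rims import *
s=observe();print(s['ee_pos'],s['time_s'],s['wrist_force'],s['qpos']);rims()
for n in('top','scene'):
    t,dt=get_image(n);Xt=cloud(n,None,dt);hsv=cv2.cvtColor(t,cv2.COLOR_RGB2HSV)
    m=(Xt[...,2]>106)&(Xt[...,2]<117)&(np.hypot(Xt[...,0]-443,Xt[...,1]-233)<25);print(n,'handle',m.sum(),Xt[m].mean(0) if m.any() else '')
    m=(hsv[...,0]>6)&(hsv[...,0]<17)&(hsv[...,1]>90)&(abs(Xt[...,2]-77)<8)&(np.hypot(Xt[...,0]-525,Xt[...,1]-189)<135)
    b=np.zeros(m.shape,np.uint8);b[m]=1;P=Xt[m];print('bar rect',cv2.minAreaRect(P[:,:2].astype(np.float32)),np.percentile(P[:,2],[5,50,95]))
    if n=='scene':cv2.imwrite('pics/s11.png',cv2.resize(t,None,fx=1.5,fy=1.5)[:,:,::-1])
E
```

```text
[313.827  47.903 317.446] 58.25 [0.43  0.169 0.091] [-0.268 -0.74  -0.461  1.849 -0.001  0.219]
rim 118 (564.5476684570312, 258.3933410644531) 31.3122615814209 along 79.91597666625978 lat 2.55171428833012 z [114.17  119.042 123.131] [562.872 257.884 118.982]
rim 102 (525.713134765625, 187.2811737060547) 30.556928634643555 along -1.0894634124755647 lat 1.6124275299072666 z [113.636 119.141 122.305] [524.864 185.39  118.797]
rim 104 (490.6559753417969, 120.53107452392578) 30.888818740844727 along -76.47160876007078 lat 1.9627522750854882 z [115.691 119.154 122.121] [490.069 119.59  119.051]
top handle 64 [441.702 233.41  110.768]
bar rect ((494.8215637207031, 205.27706909179688), (239.46817016601562, 133.71409606933594), 61.847076416015625) [73.581 78.878 82.939]
scene handle 43 [444.122 231.898 109.775]
bar rect ((503.40020751953125, 201.64662170410156), (238.6046905517578, 127.353759765625), 61.28406524658203) [70.826 77.327 81.635]
```

View pics/s11.png

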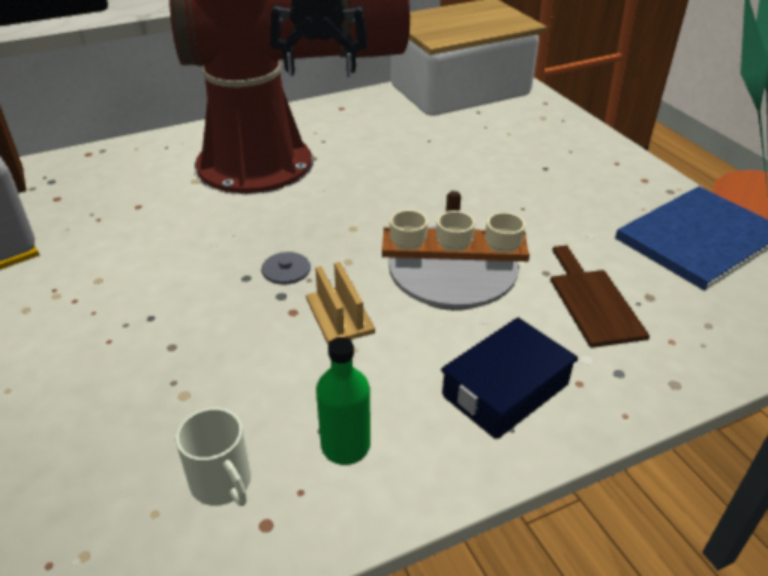

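```bash
python3 - <<'E'
from rims import *
for n in('top','scene'):
    t,d=get_image(n);X=cloud(n,None,d);hsv=cv2.cvtColor(t,cv2.COLOR_RGB2HSV)
    m=(hsv[...,1]>20)&(hsv[...,1]<95)&(hsv[...,2]>100)&(X[...,2]>112)&(X[...,2]<132)&(np.hypot(X[...,0]-525,X[...,1]-189)<130)
    for q,s,c in mask_blobs(m,25):
        P=X[q];g=np.linalg.lstsq(np.c_[P[:,:2]-P[:,:2].mean(0),np.ones(len(P))],P[:,2],rcond=None)[0]
        cc,rr=cv2.minEnclosingCircle(P[:,:2].astype(np.float32));v=np.array(cc)-[524.8,189]
        print(n,s[4],'c',np.array(cc),rr,'along',v@[.469,.883],'lat',v@[.883,-.469],'tilt deg',np.degrees(g[:2]),'z',g[2])
rims()
E
```

```text
top 122 c [563.595 258.799] 31.329252243041992 along 79.82726038818362 lat 1.5202801147461371 tilt deg [-0.908  0.269] z 118.48043079600912
top 114 c [525.923 187.447] 30.71942138671875 along -0.8446407806396271 lat 1.7201587310791417 tilt deg [-0.827 -0.187] z 118.61398481961167
top 111 c [490.613 120.391] 30.836286544799805 along -76.61591526336667 lat 1.9903745437622438 tilt deg [ 0.152 -0.216] z 118.9267035353765
scene 157 c [489.601 120.166] 34.15026092529297 along -77.28900419158933 lat 1.2027846389770875 tilt deg [ 0.704 -0.033] z 117.21936096605285
scene 160 c [526.613 185.145] 32.46512985229492 along -2.55399881286619 lat 3.409022622680704 tilt deg [ 0.623 -0.311] z 117.3783132142086
scene 169 c [564.48  257.943] 32.922271728515625 along 79.48648121337892 lat 2.7027244506836383 tilt deg [0.354 0.303] z 116.99504548668907
rim 117 (564.2549438476562, 258.7983093261719) 31.02602767944336 along 80.13627579956056 lat 2.1033083435059003 z [114.954 119.18  122.164] [562.7   258.061 118.882]
rim 101 (525.611328125, 187.2838134765625) 30.661537170410156 along -1.1348798095702912 lat 1.5212942138672276 z [114.383 119.263 122.655] [525.091 185.59  118.914]
rim 102 (490.6942138671875, 120.43204498291016) 30.7842960357666 along -76.54111797637937 lat 2.0429617477417374 z [116.62  119.512 121.937] [489.818 119.86  119.492]
```

```bash
python3 -c "
from rig import *
print(finish_job())"
```

```text
the job is handed in; nothing more can be done
None
```

The job is done as asked and handed in at about 58 s of the 200 s; no verdict is reported.

I turned the bar over by way of the rack and reseated it pocketed side up, with the fat pin in the big hole. Each of the three ramekins then went into its own pocket. After that I walked the carousel one full turn anticlockwise by its handle, let go and moved the arm clear.

**Last checks:**
- **Bar:** pocket floors at about 76 mm along the whole length and both pins visible in their holes. This was checked before loading; afterwards its direction was still about 62°.
- **Ramekins:** all three upright, level within about 1°, with rims at about 119 mm (120 expected), so they stand on the pocket floors.
- **Handle:** measured at (441.7, 233.4), against (441.5, 232.9) at the start. The arm followed the whole circle and ended within about 0.3 mm (0.2°) of where it gripped.
- **Other things:** in the last picture the other things look to be where they were; I did not measure them again.

**One disagreement:** after I released the handle, the ramekin over the big hole read about 4–5 mm further along the bar than before. It had probably been knocked in its pocket. The shift is about the play the pocket allows and it was still seated and level, so I left it. The scene camera read positions up to about 4 mm away from the top camera, so I went by the top and wrist cameras and the grip readings.

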